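# Build a choke core stack and take its height with a depth gauge

## Robot

A 6-joint arm with a two-finger parallel gripper is mounted at the origin on the work surface. World frame = base frame: x ahead of the robot, y to its left, z up, the work surface at z = 0. Lengths are in m, angles in rad, forces in N, time in s.
With the tool pointing down it reaches from about 0.25 to 0.775 m from the base axis. Payload 4 kg.
Tool frame: the origin (TCP) lies on the centre line of the jaws, within the pads' length; the fingertips stand 17 mm ahead of it and the grasp point (between the pads) lies 2 mm behind it; z points along the fingers, y is the line along which they close (so a half turn about z gives the same grasp; the last joint's range is limited). The gripper opens to 94 mm and grips with 3 to 60 N. Pads are 16 mm wide; open, the fingers measure 119 mm over their backs; the gripper's body (75 mm by 177 mm) begins 78 mm behind the grasp point.
Start: joints at [-1.205, 0.087, 1.371, -0, 1.684, -0.103], TCP at [0.248, -0.491, 0.223] pointing down, gripper open.
Joint ranges: [-3.1, 3.1], [-0.76, 2.03], [0.27, 2.55], [-1.08, 4.22], [0.17, 2.65], [-2.57, 2.57]. Speed limits (rad/s): [2.79, 2.79, 3.14, 3.14, 3.14, 3.14].

## Interface

Orientations are given as [roll, pitch, yaw] about the fixed x, y, z axes, in that order (R = Rz(yaw) Ry(pitch) Rx(roll)).
In Python, from bench import robot gives the robot as it stands.
- The arm moves only by the tool servo_tool, never from a script. Its argument "plan" is a list of rows, each a list of 7 numbers: the shift along the tool's x, y, z normalised to -1 to 1, where 1 is 0.1 m, then the turn, a rotation vector about the tool's x, y, z normalised to -1 to 1, where 1 is pi/2 rad, then the finger opening in mm, from 0 to 94. In form: [[x, y, z, ax, ay, az, gripper], ...]. A call has 1 to 12 rows; each row is the pose to reach, as a shift and turn from the pose commanded when the call began, along the tool's axes at that moment; what a row does not reach only later rows make up. A row lasts 1/12 s, in which the tool goes at most 41.7 mm and 7.16 degrees, less where a joint would pass 70% of its speed; a pose out of reach is approached as far as the arm can. A call with a number of a shift or a turn outside -1 to 1 is refused whole. A call with a gripper value outside its range is refused whole. The fingers move at their own pace and stop on an object; the grip force is fixed at half the most. Time passes only in rows, so rows that repeat a pose let the fingers close. It gives the time, the measured TCP pose, the force, the opening and the grip force at its end, in the units of the state.
- robot.get_obs(): the state, without advancing time (a new reading comes with each control period).
- robot.snapshot(name): name is "scene" or "top" or "wrist"; returns the picture (480x640x3 uint8, red, green, blue); there is no depth.
- robot.camera_params(name): a dict with "camera_matrix" (3x3 intrinsics, pixels), "rvec" (rotation vector, rad) and "tvec" (3), from world to camera coordinates, as OpenCV has them; the wrist camera has in their place "tool_from_camera" (4x4, takes a point from camera to tool coordinates, whose origin is the TCP and whose axes are the flange's). Camera axes: x right, y down, z forward; pixel columns grow to the right and rows downward; lengths in m; the calibration is good to about 2 mm. A picture is of the moment at which its call begins: read the wrist's pose just before it. camera_params takes no time and is no camera call.
- robot.close_job(): hands the job in; it is judged then, once.
Trained networks look in the newest picture that a camera, given by its name, has taken for a name from the list of things; names that differ only in an ending like _2 or _b are one class to them, and where a whole thing is asked for, a point or a joint stands for the part that bears it (a point fixed in the world has none). Each returns a list of dicts, best first, with "conf" (0 to 1); they miss things now and then, are a little off and sometimes report something else, mostly with a low value. They report only what shows in the picture. A call takes as long as a camera call. They do not tell look-alikes from the thing itself.
- robot.find_in(thing, camera): "extent" ([centre column, centre row, width, height] in pixels, round what is visible of it).
The state is a dict: "time": time; "joint_positions": joint angles; "qvel": joint speeds; "joint_torque": joint torques, N m; "tool_pos": TCP position; "ee_rot": TCP orientation; "wrist_force": force on the tool from outside, world axes, zero at the start; "wrist_torque": the same for the moment, N m; "width": finger opening in m; "finger_force": force on a finger pad.
Only numpy, scipy, OpenCV 4.12 (cv2) and the standard library are available. Lean on these libraries where they do the work, as an engineer would, in place of code of your own. Each camera call takes 0.05 s, during which the arm holds its last target. There are 200 camera calls.

## Task

Build the choke core in the assembly nest: first every yellow ring core that is on the bench, one on top of another, then the red fibre ring, then the brown end disc, all sitting flat and centred. Then take the depth gauge out of its stand, lower its rod gently down the bore of the finished stack until it bottoms on the floor of the nest with the gauge's blue foot flat on the end disc, and hang the gauge back in its stand with the rod still set at the height you have just measured. Leave the other things on the bench where they are.

Things in the scene. Friction and masses are not known exactly. Their poses are not given: they have to be found in the camera images.
- nest_floor (a point): Floor centre of the fixed assembly nest: aluminium plate 150 x 125 mm, 12 mm thick (point on its top). Black curved cheeks on its +y and -y sides stand 48 mm above the floor and form a pocket 65 mm across, flared in its top 10 mm; outside they reach 55 mm from the centre in y, 28 mm either side in x. Its +x and -x sides are open for the fingers. x, y: the nest's own axes; z up.
- core1_mid (a point): Yellow ring core (toroid) 1 of up to three alike: outside diameter 60 mm, 25 mm high, bore 26 mm, 0.3 kg, a white band round its lower half; lies flat on the bench at the start. Either face may be up. It is absent in some runs. Origin at its centre (half-way up), z along its axis (upright when flat).
- core2_mid (a point): Yellow ring core (toroid) 2 of up to three alike: outside diameter 60 mm, 25 mm high, bore 26 mm, 0.3 kg, a white band round its lower half; lies flat on the bench at the start. Either face may be up. It is absent in some runs. Origin at its centre (half-way up), z along its axis (upright when flat).
- core3_mid (a point): Yellow ring core (toroid) 3 of up to three alike: outside diameter 60 mm, 25 mm high, bore 26 mm, 0.3 kg, a white band round its lower half; lies flat on the bench at the start. Either face may be up. It is absent in some runs. Origin at its centre (half-way up), z along its axis (upright when flat).
- spacer_mid (a point): Dark red fibre ring: outside diameter 60 mm, 10 mm thick, bore 26 mm, 0.05 kg; lies flat on the bench at the start. Either face may be up. Origin at its centre (half-way up), z along its axis (upright when flat).
- disc_mid (a point): Brown end disc: diameter 60 mm, 12 mm thick, centre hole 18 mm, 0.07 kg; lies flat on the bench at the start. Either face may be up. Origin at its centre (half-way up), z along its axis (upright when flat).
- stand_rim (a point): Centre of the mouth of the gauge's upright stand, fixed to the bench: a black tube of 60 mm outside diameter with a 24 mm hole, its rim (this point) 125 mm above the bench, hole bottom 117 mm below the rim; round steel base 90 mm across.
- gauge_foot (a point): Centre of the underside of the depth gauge's blue round foot (44 mm diameter, 14 mm thick, with a brass bush 8 mm high on top), 0.08 kg. At the start the foot rests on the rim of the stand with the rod hanging down into the tube. z up, along the rod. To hang the gauge back, the foot rests flat on the rim again.
- gauge_tip (a point): Lower end of the gauge's rod (9 mm diameter steel rod with ring marks every 10 mm, 0.12 kg with its handle). Slides through the foot; z up along the rod.
- gauge_grip (a point): Centre of the gauge's handle: a dark knurled cylinder 16 mm in diameter, 55 mm long (from 25 mm below to 30 mm above this point), on top of the rod, 165 mm above the rod's tip. z up along the rod. The top of the gauge stands 285 to 300 mm above the bench at the start.
- gauge_rod (a joint): The gauge's reading in m: how far the rod's tip stands out below the foot's underside (0 to 0.115; 0.02 to 0.035 at the start). Friction of about 6 N holds the rod in the foot: once the foot has landed on something, pushing the handle down with over 6 N slides the rod on; with less, or under its own weight, the reading stays.
- choke: Wound choke: dark toroid with copper turns, 72 mm across, 38 mm high; a bystander, not to be disturbed. Origin at its underside.
- screwdriver: Red-handled screwdriver, 190 mm, lying flat; a bystander, not to be disturbed. Origin at its underside.
- multimeter: Yellow multimeter lying face up, 180 x 88 x 36 mm; a bystander, not to be disturbed. Origin at its underside.
- wire_reel: Reel of copper wire, 72 mm across, 48 mm high; a bystander, not to be disturbed. Origin at its underside.
- panel_meter: White and black moving-coil panel meter, 96 x 96 x 62 mm, face up; a bystander, not to be disturbed. Origin at its underside.
- breaker: White three-pole circuit breaker, 85 x 54 x 66 mm; a bystander, not to be disturbed. Origin at its underside.
Things that resemble listed ones, but are neither listed nor needed, are in the scene too. What is shaped like the part that bears core3_mid but green or pink is not meant. What is shaped like the part that bears core1_mid but green or pink is not meant.

How it is judged:
By the outcome, as a careful person would: the job done as asked, in the order asked, and still so for the second after the job is handed in, with the robot touching nothing.
Of core1, core2, core3 only 2 to 3 are there at a start; the rules pass over those that are not, and their reading is None.
At some moment in a run one of spacer, disc may be knocked a few centimetres aside while the robot is not near it.
It also fails if it takes over 210 s, if anything falls off the work surface, if the arm or the gripper's body presses on something with over 40 N, if the wrist force passes 120 N, or if a joint passes its speed limit or range.

## Working session

There is one attempt and no reset: what is moved stays moved. The work goes in short steps, Python scripts to look and compute and a tool call to move; the robot and the scene stay as the last step left them, time stands still between calls to the robot, and variables do not carry over. Pictures are saved under pics/ and viewed, at most 14 in all, crops included, and the job is handed in when it is done.

Besides the shell and the picture viewer there is one more tool, called after "Call:" as name(argument=value, ...), one argument or row to a line, values as JSON. servo_tool: Moves the arm, as the interface text tells. Scaled input: -1 to 1 covers 0.1 m each way for a shift and pi/2 rad each way for a turn. Its arguments: {"type":"object","properties":{"plan":{"type":"array","items":{"type":"array","items":{"type":"number"}}}},"required":["plan"]}

```bash
mkdir -p pics
cat > h.py <<'E'
import numpy as np, cv2
from bench import robot
from scipy.spatial.transform import Rotation as Ro
def snap(n,f=None):
    im=robot.snapshot(n)
    if f: cv2.imwrite('pics/'+f,im[:,:,::-1])
    return im
def ray(cam,uv,o=None):
    p=robot.camera_params(cam); K=np.array(p['camera_matrix'])
    d=np.linalg.inv(K)@np.array([uv[0],uv[1],1.])
    if cam=='wrist':
        o=o or robot.get_obs(); T=np.array(p['tool_from_camera'])
        R=Ro.from_euler('xyz',o['ee_rot']).as_matrix(); 
        return R@T[:3,3]+np.array(o['tool_pos']), R@T[:3,:3]@d
    R=cv2.Rodrigues(np.array(p['rvec'],float))[0]; t=np.array(p['tvec'],float).ravel()
    return -R.T@t, R.T@d
def at(cam,uv,z,o=None):
    c,d=ray(cam,uv,o); return np.round(c+d*(z-c[2])/d[2],4)
def proj(cam,P):
    p=robot.camera_params(cam); K=np.array(p['camera_matrix'],float)
    if cam=='wrist':
        o=robot.get_obs(); T=np.array(p['tool_from_camera']); R=Ro.from_euler('xyz',o['ee_rot']).as_matrix()
        q=T[:3,:3].T@(R.T@(np.array(P)-o['tool_pos'])-T[:3,3])
    else:
        R=cv2.Rodrigues(np.array(p['rvec'],float))[0]; q=R@np.array(P)+np.array(p['tvec'],float).ravel()
    q=K@q; return q[:2]/q[2]
E
python3 - <<'E'
from h import *
o=robot.get_obs(); print(o)
for c in ['scene','top']:
    snap(c,c+'0.png'); c0,d=ray(c,(320,240)); print(c,c0,d)
print(robot.camera_params('wrist'))
for t,z in [('core1_mid',.025),('spacer_mid',.01),('disc_mid',.012),('gauge_grip',.25),('gauge_foot',.13)]:
    for r in robot.find_in(t,'top'): 
        e=np.array(r['extent']); print(t,round(r['conf'],2),e.round(),at('top',e[:2],z))
E
```

```text
{'time': 0.0, 'joint_positions': array([-1.20511193e+00,  8.79362322e-02,  1.37224877e+00, -1.85404100e-05,
        1.68357574e+00, -1.03082234e-01]), 'qvel': array([0.00244122, 0.000415  , 0.00154339, 0.00125846, 0.00095062,
       0.00038843]), 'joint_torque': array([-7.78232206e-04, -3.40175664e+01, -3.02429652e+01,  7.17055681e-02,
        3.29722592e-02, -1.90703781e-04]), 'tool_pos': array([ 0.24829921, -0.49019366,  0.22131717]), 'ee_rot': array([-3.13943418e+00, -2.04766424e-04,  4.68764344e-01]), 'wrist_force': array([0.42302058, 0.51626647, 0.46375019]), 'wrist_torque': array([0.02950729, 0.04032672, 0.04889652]), 'finger_force': 0.0, 'width': 0.09352227697281419}
scene [1.20536901 0.54033734 1.2495171 ] [-0.51066984 -0.38260843 -0.77004989]
top [0.35380096 0.03843711 1.7481031 ] [ 0.1037863   0.00879442 -0.99459413]
{'camera_matrix': array([[426.07187907,   0.        , 317.32498208],
       [  0.        , 426.07187907, 238.07138923],
       [  0.        ,   0.        ,   1.        ]]), 'tool_from_camera': array([[ 1.79086052e-04, -9.60789533e-01, -2.77278634e-01,
         8.02740905e-02],
       [ 9.99999954e-01,  1.04119870e-04,  2.85087823e-04,
         5.69154231e-04],
       [-2.45039181e-04, -2.77278672e-01,  9.60789508e-01,
        -1.62291631e-01],
       [ 0.00000000e+00,  0.00000000e+00,  0.00000000e+00,
         1.00000000e+00]])}
core1_mid 0.84 [280. 279.  24.  22.] [0.4172 0.175  0.025 ]
core1_mid 0.61 [299. 247.  20.  21.] [0.5125 0.1178 0.025 ]
core1_mid 0.57 [282. 314.  20.  12.] [0.3126 0.1687 0.025 ]
spacer_mid 0.71 [271. 213.  15.  21.] [0.619  0.2019 0.01  ]
disc_mid 0.51 [225. 280.  16.  21.] [0.4175 0.3418 0.012 ]
gauge_grip 0.64 [444. 252.  14.  11.] [ 0.4741 -0.272   0.25  ]
gauge_foot 0.63 [436. 254.  22.  16.] [ 0.4783 -0.2732  0.13  ]
```

View pics/top0.png

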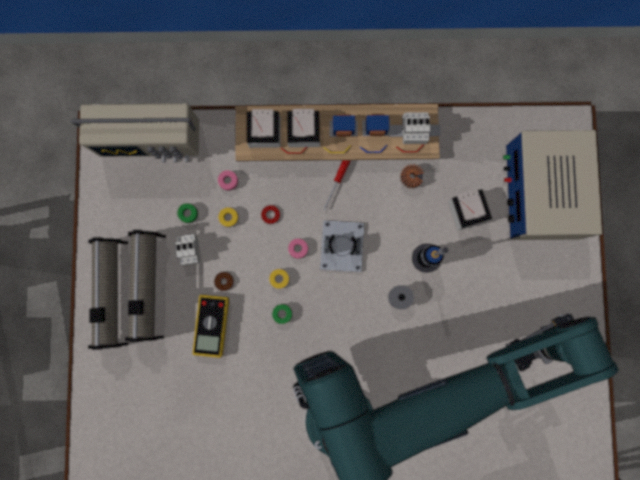

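View pics/scene0.png

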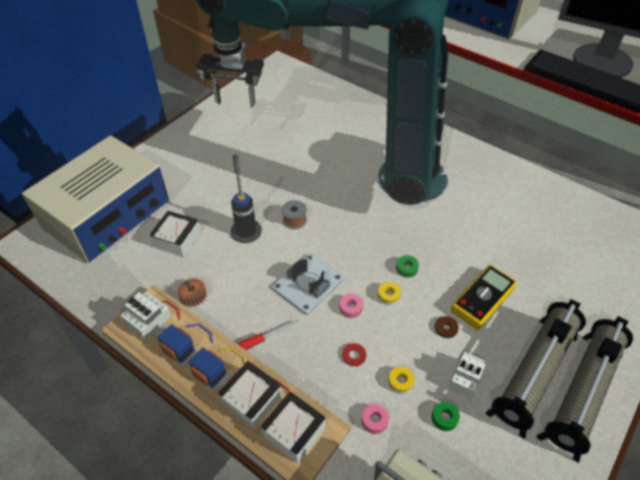

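The top view shows two yellow rings at (280,279) and (228,217), the red ring at (271,214) and the brown disc at (224,281). The nest is at (344,246) and the gauge stand at (428,257). The scene view also shows only two yellow rings. I'm moving above the nest for a close look.

Call:
servo_tool(
  plan=[
    [0, 0, -0.3, 0, 0, -0.08, 94],
    [0, 0, -0.3, 0, 0, -0.16, 94],
    [0, 0, -0.3, 0, 0, -0.24, 94],
    [0, 0, -0.3, 0, 0, -0.32, 94],
    [0, 0, -0.3, 0, 0, -0.4, 94],
    [0, 0, -0.3, 0, 0, -0.48, 94],
    [0, 0, -0.3, 0, 0, -0.56, 94],
    [0, 0, -0.3, 0, 0, -0.64, 94],
    [0, 0, -0.3, 0, 0, -0.702, 94],
    [0, 0, -0.3, 0, 0, -0.702, 94],
  ],
)

```text
time: 1.18
tool_pos: [0.2485, -0.4907, 0.2525]
ee_rot: [-3.142, 0.0, 1.573]
wrist_force: [-0.4, 0.3, -0.5]
width: 0.0938
finger_force: 0.0
```

Call:
servo_tool(
  plan=[
    [0.4, 0.2, 0, 0, 0, 0, 94],
    [0.8, 0.4, 0, 0, 0, 0, 94],
    [1, 0.5, 0, 0, 0, 0, 94],
  ],
)

```text
time: 1.43
tool_pos: [0.2992, -0.3885, 0.2524]
ee_rot: [3.141, -0.001, 1.568]
wrist_force: [0.6, -0.1, 0.5]
width: 0.0938
finger_force: 0.0
```

Call:
servo_tool(
  plan=[
    [0.4, 0, 0, 0, 0, 0, 94],
    [0.8, 0, 0, 0, 0, 0, 94],
    [1, 0, 0, 0, 0, 0, 94],
  ],
)

```text
time: 1.68
tool_pos: [0.2983, -0.2873, 0.2528]
ee_rot: [3.141, -0.001, 1.571]
wrist_force: [1.0, -0.6, 0.0]
width: 0.0941
finger_force: 0.0
```

Call:
servo_tool(
  plan=[
    [0.4, 0, 0, 0, 0, 0, 94],
    [0.8, 0, 0, 0, 0, 0, 94],
    [1, 0, 0, 0, 0, 0, 94],
  ],
)

```text
time: 1.93
tool_pos: [0.2979, -0.1875, 0.2529]
ee_rot: [3.14, -0.0, 1.57]
wrist_force: [0.2, -0.4, 0.3]
width: 0.0938
finger_force: 0.0
```

Call:
servo_tool(
  plan=[
    [0.4, 0, 0, 0, 0, 0, 94],
    [0.8, 0, 0, 0, 0, 0, 94],
    [1, 0, 0, 0, 0, 0, 94],
  ],
)

```text
time: 2.18
tool_pos: [0.2976, -0.0877, 0.2529]
ee_rot: [3.14, -0.001, 1.571]
wrist_force: [-0.9, 0.3, 0.8]
width: 0.0942
finger_force: 0.0
```

Call:
servo_tool(
  plan=[
    [0.3, 0.3, 0, 0, 0, 0, 94],
    [0.5, 0.6, 0, 0, 0, 0, 94],
    [0.6, 1, 0, 0, 0, 0, 94],
    [0.6, 1, 0, 0, 0, 0, 94],
  ],
)

```text
time: 2.52
tool_pos: [0.4023, -0.0284, 0.2499]
ee_rot: [-3.139, -0.002, 1.574]
wrist_force: [-1.0, 0.2, -0.8]
width: 0.0942
finger_force: 0.0
```

Call:
servo_tool(
  plan=[
    [0.3, 0.3, 0, 0, 0, 0, 94],
    [0.5, 0.6, 0, 0, 0, 0, 94],
    [0.5, 1, 0, 0, 0, 0, 94],
    [0.5, 1.0, 0, 0, 0, 0, 94],
    [0.5, 1.0, 0, 0, 0, 0, 94],
    [0.5, 1.0, 0, 0, 0, 0, 94],
  ],
)

```text
time: 3.02
tool_pos: [0.4976, 0.0192, 0.2522]
ee_rot: [-3.14, 0.0, 1.57]
wrist_force: [0.2, -0.3, -0.3]
width: 0.0939
finger_force: 0.0
```

Run:
```python
from h import *
o=robot.get_obs(); print(o['time'],o['tool_pos'],o['ee_rot'])
snap('wrist','w1.png')
im=snap('top','top1.png')
hsv=cv2.cvtColor(im,cv2.COLOR_RGB2HSV)
m=cv2.inRange(hsv,(20,120,90),(33,255,255))
n,l,s,c=cv2.connectedComponentsWithStats(m)
for i in range(1,n):
    if s[i,4]>15: print(s[i],c[i].round(1),at('top',c[i],.02))
```

```text
3.0167 [0.49762736 0.0191796  0.2521608 ] [-3.14008734e+00  1.33457934e-04  1.56979783e+00]
[324 145  27   9  74] [337.6 150.5] [ 0.8104 -0.0033  0.02  ]
[219 208  19  19 247] [227.9 216.8] [0.6082 0.3328 0.02  ]
[270 269  19  19 243] [278.9 278.2] [0.42   0.1783 0.02  ]
[193 295  35  62 328] [210.8 324.5] [0.2846 0.3818 0.02  ]
```

View pics/w1.png

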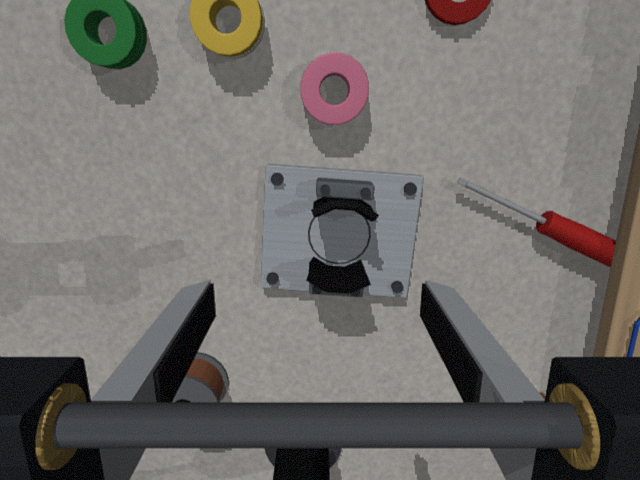

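View pics/top1.png

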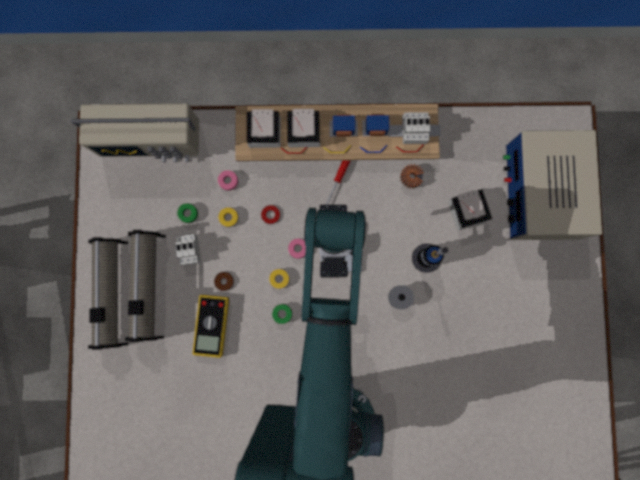

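The wrist view shows the nest's floor circle at (339,236), with the plate's screws at (277,180), (410,189), (397,287) and (272,279). A yellow ring is at (228,16). The top view confirms there are only two yellow rings.

Run:
```python
from h import *
print('circ',at('wrist',(339.5,236),.012))
c=[at('wrist',p,.014) for p in [(277,180),(410,189),(397,287),(272,279)]]
print(np.array(c), np.mean(c,0))
a=c[1]-c[0]; b=c[2]-c[3]; print(np.degrees(np.arctan2(a[1],a[0])),np.degrees(np.arctan2(b[1],b[0])),np.linalg.norm(a),np.linalg.norm(c[3]-c[0]))
e=c[3]-c[0]; g=c[2]-c[1]; print(np.degrees(np.arctan2(e[0],-e[1])),np.degrees(np.arctan2(g[0],-g[1])))
k=[at('wrist',p,.012) for p in [(266,165),(423,177),(409,298),(261,288)]]
print(np.array(k),np.mean(k,0)); a=k[1]-k[0];e=k[3]-k[0];g=k[2]-k[1];b=k[2]-k[3]
for v in(a,b): print(np.degrees(np.arctan2(v[1],v[0])),np.linalg.norm(v))
for v in(e,g): print(np.degrees(np.arctan2(v[0],-v[1])),np.linalg.norm(v))
print('core',at('wrist',(227,17),.025))
```

```text
circ [ 0.5191 -0.0153  0.012 ]
[[ 0.4592  0.0402  0.014 ]
 [ 0.5853  0.0316  0.014 ]
 [ 0.5781 -0.0686  0.014 ]
 [ 0.4514 -0.0598  0.014 ]] [ 0.5185  -0.01415  0.014  ]
-3.9015216168662423 -3.973121003801703 0.1263929191054626 0.1003037387139682
-4.4600404679159515 -4.1099979612748285
[[ 0.4491  0.0541  0.012 ]
 [ 0.5974  0.0427  0.012 ]
 [ 0.5914 -0.0817  0.012 ]
 [ 0.4397 -0.0704  0.012 ]] [ 0.5194   -0.013825  0.012   ]
-4.395750898260508 0.14873752048491332
-4.2600448705995415 0.1521202813565634
-4.317754310585958 0.12485435515031104
-2.761322159431336 0.12454461048154593
core [0.4224 0.1774 0.025 ]
```

Call:
servo_tool(
  plan=[
    [0.4, -0.2, 0, 0, 0, 0.046, 94],
    [0.79, -0.38, 0, 0, 0, 0.046, 94],
    [0.79, -0.38, 0, 0, 0, 0.046, 94],
  ],
)

```text
time: 3.37
tool_pos: [0.457, 0.102, 0.2544]
ee_rot: [3.14, -0.004, 1.503]
wrist_force: [0.0, 0.3, 0.2]
width: 0.094
finger_force: 0.0
```

Call:
servo_tool(
  plan=[
    [0.25, -0.15, 0.3, 0, 0, 0, 94],
    [0.5, -0.3, 0.6, 0, 0, 0, 94],
    [0.76, -0.44, 0.92, 0, 0, 0, 94],
    [0.76, -0.44, 0.92, 0, 0, 0, 94],
    [0.76, -0.44, 0.92, 0, 0, 0, 94],
    [0.76, -0.44, 0.92, 0, 0, 0, 94],
  ],
)

```text
time: 3.87
tool_pos: [0.4222, 0.1768, 0.1622]
ee_rot: [3.138, -0.0, 1.499]
wrist_force: [0.5, 0.3, 1.0]
width: 0.094
finger_force: 0.0
```

```bash
cat >> h.py <<'E'
def to(P):
    o=robot.get_obs(); R=Ro.from_euler('xyz',o['ee_rot']).as_matrix(); R0=R
    y=o['ee_rot'][2]; R=np.array([[np.cos(y),np.sin(y),0],[np.sin(y),-np.cos(y),0],[0,0,-1]])
    print('t',round(o['time'],1),'pos',o['tool_pos'].round(4),'yaw',np.degrees(y).round(2),'shift/0.1m',((R.T@(np.array(P)-o['tool_pos']))*10).round(3))
COL={'yellow':((18,100,70),(34,255,255)),'brown':((3,60,30),(16,255,150)),'red':((170,100,60),(180,255,255))}
def ringfix(col,z,near,f=None):
    im=snap('wrist',f); hsv=cv2.cvtColor(im,cv2.COLOR_RGB2HSV); m=cv2.inRange(hsv,*COL[col])
    if col=='red': m|=cv2.inRange(hsv,(0,100,60),(4,255,255))
    p=proj('wrist',near); mm=np.zeros_like(m); cv2.circle(mm,tuple(int(v) for v in p),75,255,-1); m&=mm
    n,l,s,c=cv2.connectedComponentsWithStats(m); i=1+np.argmax(s[1:,4])
    k=max(cv2.findContours((l==i).astype('uint8'),cv2.RETR_EXTERNAL,cv2.CHAIN_APPROX_NONE)[0],key=len)[:,0]
    # ring's upper outline: fit circle of the top face in world coordinates
    o=robot.get_obs(); W=np.array([at('wrist',q,z,o)[:2] for q in k.astype(float)])
    (c1,r)=cv2.minEnclosingCircle((W*1000).astype('float32'))
    hole=[q for q in cv2.findContours((l==i).astype('uint8'),cv2.RETR_CCOMP,cv2.CHAIN_APPROX_NONE)]
    cs,h=hole; hs=[q for q,hh in zip(cs,h[0]) if hh[3]>=0 and len(q)>20]
    for q in hs:
        Q=np.array([at('wrist',v,z,o)[:2] for v in q[:,0].astype(float)])
        a=cv2.fitEllipse((Q*1000).astype('float32')); print(' hole',np.round(a[0],1),np.round(a[1],1))
    print(col,'outer',np.round(c1,1),'r',round(r,1),'pix',c[i].round(),'area',s[i,4])
    return W
E
python3 - <<'E'
from h import *
ringfix('yellow',.025,(.4215,.1775,.025),'w2.png')
to((.4215,.1775,.014))
E
```

```text
hole [421.5 181.2] [21.  24.9]
yellow outer [421.5 179.3] r 30.5 pix [315. 226.] area 4447
t 3.9 pos [0.423  0.1767 0.1629] yaw 85.83 shift/0.1m [ 0.007 -0.015  1.489]
```

View pics/w2.png

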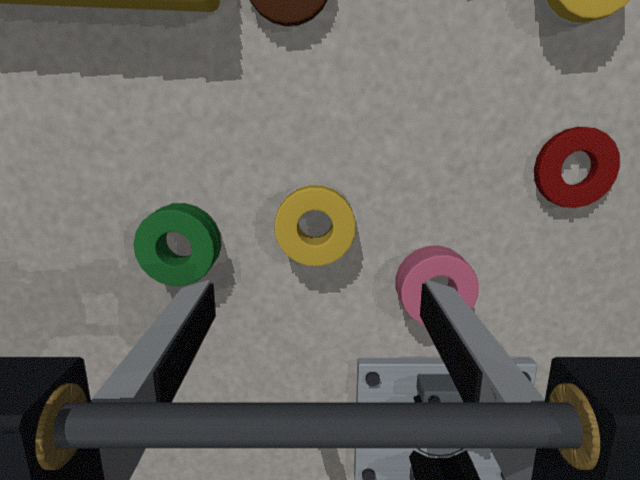

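Call:
servo_tool(
  plan=[
    [0.02, -0.02, 0.4, 0, 0, 0, 94],
    [0.02, -0.02, 0.8, 0, 0, 0, 94],
    [0.02, -0.02, 1, 0, 0, 0, 94],
    [0.02, -0.02, 1, 0, 0, 0, 94],
  ],
)

```text
time: 4.25
tool_pos: [0.4179, 0.1775, 0.0573]
ee_rot: [-3.135, 0.003, 1.497]
wrist_force: [-0.4, -0.3, -1.0]
width: 0.094
finger_force: 0.0
```

Call:
servo_tool(
  plan=[
    [0, 0, 0.2, 0, 0, 0, 94],
    [0, 0, 0.4, 0, 0, 0, 94],
    [0, 0, 0.42, 0, 0, 0, 94],
    [0, 0, 0.42, 0, 0, 0, 94],
    [0, 0, 0.42, 0, 0, 0, 50],
    [0, 0, 0.42, 0, 0, 0, 50],
    [0, 0, 0.42, 0, 0, 0, 50],
    [0, 0, 0.42, 0, 0, 0, 50],
    [0, 0, 0.42, 0, 0, 0, 50],
    [0, 0, 0.42, 0, 0, 0, 50],
    [0, 0, 0.42, 0, 0, 0, 50],
    [0, 0, 0.42, 0, 0, 0, 50],
  ],
)

```text
time: 5.25
tool_pos: [0.4203, 0.1797, 0.019]
ee_rot: [3.14, -0.0, 1.499]
wrist_force: [1.0, -1.0, 4.0]
width: 0.0591
finger_force: 30.0
```

Call:
servo_tool(
  plan=[
    [0, 0, 0, 0, 0, 0, 50],
    [0, 0, 0, 0, 0, 0, 50],
    [0, 0, 0, 0, 0, 0, 50],
    [0, 0, -0.4, 0, 0, 0, 50],
    [0, 0, -0.8, 0, 0, 0, 50],
    [0, 0, -1, 0, 0, 0, 50],
    [0, 0, -1, 0, 0, 0, 50],
    [0, 0, -1, 0, 0, 0, 50],
  ],
)

```text
time: 5.92
tool_pos: [0.4195, 0.1795, 0.1178]
ee_rot: [-3.141, 0.0, 1.499]
wrist_force: [-0.0, -0.6, -4.1]
width: 0.0591
finger_force: 30.0
```

Run:
```python
from h import *
o=robot.get_obs(); P=o['tool_pos']
print(o['width'],o['finger_force'],P)
ringfix('yellow',P[2]+.004,(P[0],P[1],P[2]),'w3.png')
to((.519,-.0147,.13));
```

```text
0.05908363253891682 29.997951183468103 [0.41947689 0.17953045 0.11779167]
 hole [417.1 183. ] [16.6 25.2]
yellow outer [418.2 180.2] r 31.3 pix [318. 316.] area 14289
t 6.0 pos [0.4182 0.1791 0.116 ] yaw 85.9 shift/0.1m [-1.861  1.144 -0.14 ]
```

View pics/w3.png

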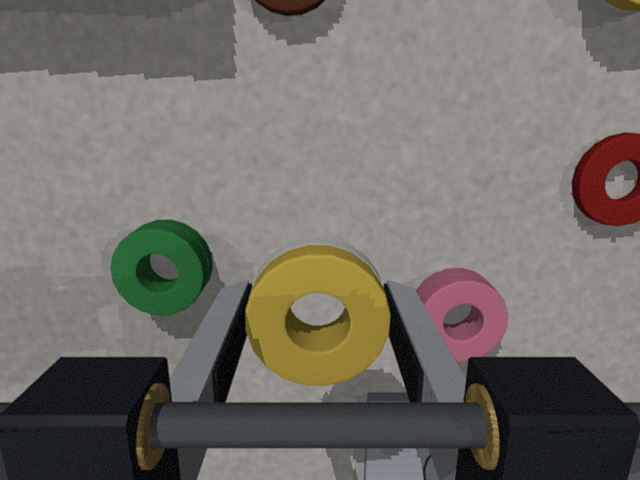

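The yellow ring is gripped, centred between the pads at (318,315) in the wrist view. I'm moving it over the nest.

Call:
servo_tool(
  plan=[
    [-0.3, 0.2, -0.05, 0, 0, 0, 50],
    [-0.6, 0.4, -0.1, 0, 0, 0, 50],
    [-0.93, 0.57, -0.1, 0, 0, 0, 50],
  ],
)

```text
time: 6.22
tool_pos: [0.469, 0.0823, 0.1255]
ee_rot: [-3.137, 0.0, 1.502]
wrist_force: [0.4, 0.6, -2.8]
width: 0.0593
finger_force: 30.0
```

Call:
servo_tool(
  plan=[
    [-0.3, 0.2, 0, 0, 0, 0, 50],
    [-0.6, 0.4, 0, 0, 0, 0, 50],
    [-0.93, 0.57, 0, 0, 0, 0, 50],
    [-0.93, 0.57, 0, 0, 0, 0, 50],
    [-0.93, 0.57, 0, 0, 0, 0, 50],
    [-0.93, 0.57, 0, 0, 0, 0, 50],
  ],
)

```text
time: 6.72
tool_pos: [0.5182, -0.0136, 0.1252]
ee_rot: [-3.135, -0.001, 1.499]
wrist_force: [-0.4, 0.5, -3.0]
width: 0.0594
finger_force: 30.0
```

Run:
```python
from h import *
for i in range(4):
    snap('wrist','w4.png' if i==3 else None); to((.519,-.0152,.033))
```

```text
t 6.8 pos [ 0.5184 -0.0131  0.1259] yaw 85.93 shift/0.1m [-0.02   0.007  0.929]
t 6.8 pos [ 0.5188 -0.0129  0.1266] yaw 85.98 shift/0.1m [-0.023  0.004  0.936]
t 6.9 pos [ 0.5191 -0.0128  0.1272] yaw 86.0 shift/0.1m [-0.024  0.001  0.942]
t 6.9 pos [ 0.5194 -0.0128  0.1278] yaw 86.01 shift/0.1m [-0.024 -0.002  0.948]
```

View pics/w4.png

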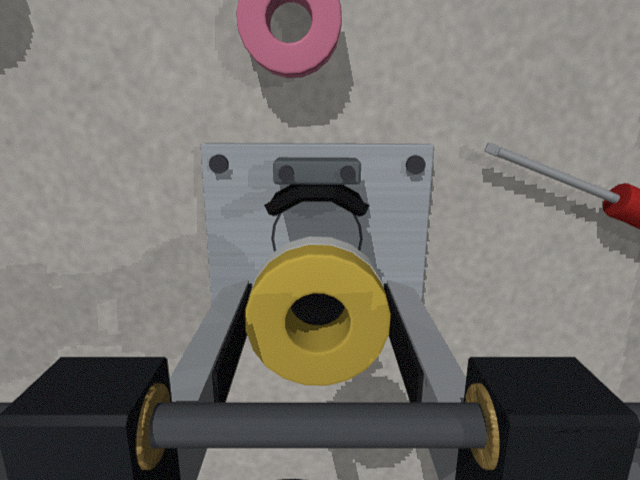

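The ring is over the nest, with the plate's screws at (219,163) and (415,164) symmetric about it, so I'm lowering it.

Call:
servo_tool(
  plan=[
    [-0.02, 0, 0.2, 0, 0, 0, 50],
    [-0.02, 0, 0.4, 0, 0, 0, 50],
    [-0.02, 0, 0.5, 0, 0, 0, 50],
    [-0.02, 0, 0.6, 0, 0, 0, 50],
    [-0.02, 0, 0.7, 0, 0, 0, 50],
    [-0.02, 0, 0.75, 0, 0, 0, 50],
    [-0.02, 0, 0.8, 0, 0, 0, 50],
  ],
)

```text
time: 7.5
tool_pos: [0.5221, -0.0146, 0.0541]
ee_rot: [3.136, -0.002, 1.501]
wrist_force: [-13.0, 4.8, 31.9]
width: 0.058
finger_force: 30.0
```

Call:
servo_tool(
  plan=[
    [0, 0, 0.05, 0, 0, 0, 50],
    [0, 0, 0.1, 0, 0, 0, 50],
    [0, 0, 0.12, 0, 0, 0, 50],
    [0, 0, 0.12, 0, 0, 0, 50],
  ],
)

```text
time: 7.83
tool_pos: [0.5215, -0.0155, 0.0432]
ee_rot: [3.137, -0.0, 1.5]
wrist_force: [-11.8, 2.5, 23.4]
width: 0.0606
finger_force: 30.0
```

Run:
```python
from h import *
snap('wrist','w5.png'); o=robot.get_obs(); print(o['wrist_force'],o['wrist_torque'],o['tool_pos'],o['ee_rot'])
im=snap('scene'); cv2.imwrite('pics/s5.png',cv2.resize(im[230:330,240:380,::-1],(700,500)))
```

```text
[-12.85959445   2.59793632  23.39607263] [0.35413765 1.62747284 0.01665787] [ 0.5215171  -0.01546115  0.04320288] [ 3.13699979e+00 -1.34590782e-04  1.50028850e+00]
```

View pics/w5.png

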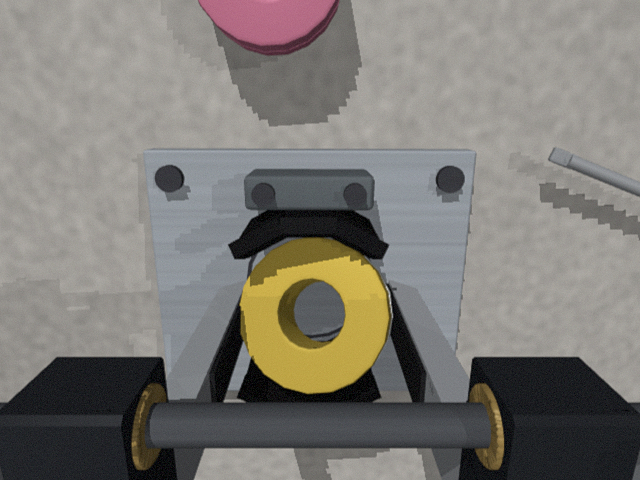

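The ring is tilted and about 2.5 mm too far in +x; the screws' midpoint is at column 309 and the ring's centre at 316. I'm lifting to realign.

Call:
servo_tool(
  plan=[
    [0, 0, -0.2, 0, 0, 0, 50],
    [0, 0, -0.4, 0, 0, 0, 50],
    [0, 0, -0.5, 0, 0, 0, 50],
    [0, 0, -0.5, 0, 0, 0, 50],
    [0, 0, -0.5, 0, 0, 0, 50],
    [0, 0, -0.5, 0, 0, 0, 50],
    [0, 0, -0.5, 0, 0, 0, 50],
  ],
)

```text
time: 8.52
tool_pos: [0.519, -0.016, 0.0847]
ee_rot: [-3.138, -0.0, 1.499]
wrist_force: [-0.9, -0.1, -3.2]
width: 0.0609
finger_force: 30.0
```

Run:
```python
from h import *
snap('wrist','w6.png'); o=robot.get_obs(); print(o['wrist_force'],o['wrist_torque'],o['tool_pos'],o['ee_rot'])
im=cv2.imread('pics/w6.png'); cv2.imwrite('pics/w6c.png',im[100:420,120:520])
```

```text
[ 0.03149288  0.52491031 -3.34341941] [-0.02138973 -0.06590586  0.05762551] [ 0.51907287 -0.01596617  0.08479382] [-3.13858647e+00 -1.21636763e-04  1.49925573e+00]
```

View pics/w6c.png

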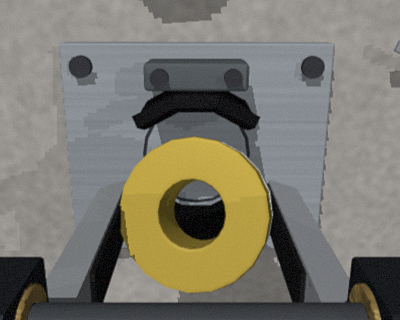

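Run:
```python
from h import *
o=robot.get_obs(); 
a=at('wrist',(200,166),.014,o);b=at('wrist',(432,167),.014,o); print(a,b,b-a)
u=(b-a)/np.linalg.norm(b-a); n=np.array([u[1],-u[0],0]); print('nest',(a+b)/2+n*.0502,np.degrees(np.arctan2(u[1],u[0])))
for z in (.085,.089,.093): print(at('wrist',(316,315),z,o))
im=cv2.imread('pics/w6.png'); hsv=cv2.cvtColor(im,cv2.COLOR_BGR2HSV); m=cv2.inRange(hsv,(18,100,50),(34,255,255)); 
k=max(cv2.findContours(m,0,1)[0],key=len); print(cv2.boundingRect(k),cv2.fitEllipse(k))
print(o['tool_pos'])
# check in first image calib: nest seen from there
```

```text
[0.4589 0.0419 0.014 ] [0.5845 0.0325 0.014 ] [ 0.1256 -0.0094  0.    ]
nest [ 0.51795347 -0.01286     0.014     ] -4.280080722186783
[ 0.5184 -0.0161  0.085 ]
[ 0.5186 -0.0142  0.089 ]
[ 0.5187 -0.0122  0.093 ]
(239, 237, 152, 156) ((314.5370788574219, 314.40679931640625), (149.7765655517578, 154.78060913085938), 170.94326782226562)
[ 0.51907287 -0.01596617  0.08479382]
```

Call:
servo_tool(
  plan=[
    [0.01, -0.01, 0.05, 0, 0, 0, 50],
    [0.01, -0.01, 0.1, 0, 0, 0, 50],
    [0.01, -0.01, 0.15, 0, 0, 0, 50],
    [0.01, -0.01, 0.2, 0, 0, 0, 50],
    [0.01, -0.01, 0.2, 0, 0, 0, 50],
  ],
)

```text
time: 8.98
tool_pos: [0.5179, -0.0149, 0.0645]
ee_rot: [-3.138, -0.0, 1.499]
wrist_force: [0.1, -0.3, -3.0]
width: 0.0608
finger_force: 30.0
```

Call:
servo_tool(
  plan=[
    [0, 0, 0.03, 0, 0, 0, 50],
    [0, 0, 0.06, 0, 0, 0, 50],
    [0, 0, 0.09, 0, 0, 0, 50],
    [0, 0, 0.1, 0, 0, 0, 50],
    [0, 0, 0.1, 0, 0, 0, 50],
  ],
)

```text
time: 9.4
tool_pos: [0.5189, -0.015, 0.0561]
ee_rot: [-3.141, 0.0, 1.499]
wrist_force: [-0.5, 0.6, -3.4]
width: 0.0606
finger_force: 30.0
```

No contact so far. Continuing.

Call:
servo_tool(
  plan=[
    [0, 0, 0.03, 0, 0, 0, 50],
    [0, 0, 0.06, 0, 0, 0, 50],
    [0, 0, 0.09, 0, 0, 0, 50],
    [0, 0, 0.1, 0, 0, 0, 50],
    [0, 0, 0.1, 0, 0, 0, 50],
  ],
)

```text
time: 9.82
tool_pos: [0.519, -0.0152, 0.0462]
ee_rot: [-3.141, 0.0, 1.499]
wrist_force: [-0.4, -0.2, -2.8]
width: 0.0606
finger_force: 30.0
```

Call:
servo_tool(
  plan=[
    [0, 0, 0.03, 0, 0, 0, 50],
    [0, 0, 0.05, 0, 0, 0, 50],
    [0, 0, 0.05, 0, 0, 0, 50],
  ],
)

```text
time: 10.07
tool_pos: [0.519, -0.0151, 0.0412]
ee_rot: [-3.141, 0.0, 1.499]
wrist_force: [-0.9, -0.8, -1.6]
width: 0.0608
finger_force: 30.0
```

Call:
servo_tool(
  plan=[
    [0, 0, 0.03, 0, 0, 0, 50],
    [0, 0, 0.05, 0, 0, 0, 50],
    [0, 0, 0.05, 0, 0, 0, 50],
  ],
)

```text
time: 10.32
tool_pos: [0.5189, -0.0151, 0.0358]
ee_rot: [-3.141, 0.0, 1.499]
wrist_force: [-0.5, -0.8, -3.0]
width: 0.0607
finger_force: 30.0
```

Call:
servo_tool(
  plan=[
    [0, 0, 0.015, 0, 0, 0, 50],
    [0, 0, 0.03, 0, 0, 0, 50],
    [0, 0, 0.03, 0, 0, 0, 50],
  ],
)

```text
time: 10.57
tool_pos: [0.519, -0.0152, 0.0331]
ee_rot: [-3.141, 0.0, 1.499]
wrist_force: [-1.4, -1.5, -1.4]
width: 0.0605
finger_force: 30.0
```

Call:
servo_tool(
  plan=[
    [0, 0, 0, 0, 0, 0, 94],
    [0, 0, 0, 0, 0, 0, 94],
    [0, 0, 0, 0, 0, 0, 94],
    [0, 0, 0, 0, 0, 0, 94],
    [0, 0, 0, 0, 0, 0, 94],
    [0, 0, 0, 0, 0, 0, 94],
    [0, 0, -0.4, 0, 0, 0, 94],
    [0, 0, -0.8, 0, 0, 0, 94],
    [0, 0, -1, 0, 0, 0, 94],
    [0, 0, -1, 0, 0, 0, 94],
    [0, 0, -1, 0, 0, 0, 94],
  ],
)

```text
time: 11.48
tool_pos: [0.5202, -0.0152, 0.1352]
ee_rot: [3.138, 0.0, 1.499]
wrist_force: [0.0, 0.2, -0.8]
width: 0.0939
finger_force: 0.0
```

Run:
```python
from h import *
ringfix('yellow',.037,(.519,-.0148,.037),'w7.png')
to((.519,-.0148,.16))
for t,z in [('spacer_mid',.01),('disc_mid',.012),('core2_mid',.025)]:
    snap('top')
    for r in robot.find_in(t,'top'): 
        e=np.array(r['extent']); print(t,round(r['conf'],2),e.round(),at('top',e[:2],z))
im=cv2.imread('pics/w7.png'); cv2.imwrite('pics/w7c.png',im[100:400,120:520])
```

```text
hole [517.6 -11.7] [21.  25.8]
yellow outer [515.7 -12.2] r 31.5 pix [312. 241.] area 6169
t 11.5 pos [ 0.5189 -0.015   0.1332] yaw 85.9 shift/0.1m [ 0.002  0.001 -0.268]
spacer_mid 0.58 [272. 215.  16.  17.] [0.6134 0.1995 0.01  ]
disc_mid 0.58 [224. 280.  18.  21.] [0.4154 0.3454 0.012 ]
disc_mid 0.5 [228. 217.  22.  22.] [0.6082 0.3325 0.012 ]
disc_mid 0.41 [214. 329.  37.  66.] [0.2707 0.3748 0.012 ]
```

View pics/w7c.png

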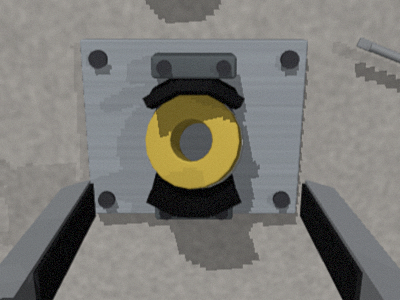

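The ring is in the pocket, but its right (+x) side sits slightly high: the right wall shows at (238,150) in the crop. I'll press that side down gently with closed fingertips.

Call:
servo_tool(
  plan=[
    [0, 0.1, 0.2, 0, 0, 0, 0],
    [0, 0.2, 0.4, 0, 0, 0, 0],
    [0, 0.21, 0.5, 0, 0, 0, 0],
    [0, 0.21, 0.5, 0, 0, 0, 0],
    [0, 0.21, 0.5, 0, 0, 0, 0],
    [0, 0.21, 0.5, 0, 0, 0, 0],
    [0, 0.21, 0.5, 0, 0, 0, 0],
    [0, 0.21, 0.5, 0, 0, 0, 0],
    [0, 0.21, 0.5, 0, 0, 0, 0],
    [0, 0.21, 0.5, 0, 0, 0, 0],
    [0, 0.21, 0.5, 0, 0, 0, 0],
    [0, 0.21, 0.5, 0, 0, 0, 0],
  ],
)

```text
time: 12.83
tool_pos: [0.5401, -0.0166, 0.0837]
ee_rot: [3.141, 0.0, 1.499]
wrist_force: [-0.5, -0.4, 0.4]
width: 0.0172
finger_force: 0.0
```

Call:
servo_tool(
  plan=[
    [0, 0, 0.1, 0, 0, 0, 0],
    [0, 0, 0.2, 0, 0, 0, 0],
    [0, 0, 0.23, 0, 0, 0, 0],
    [0, 0, 0.23, 0, 0, 0, 0],
  ],
)

```text
time: 13.17
tool_pos: [0.5385, -0.0164, 0.0581]
ee_rot: [-3.137, -0.0, 1.499]
wrist_force: [-0.8, -0.6, -0.2]
width: 0.0007
finger_force: 0.0
```

Call:
servo_tool(
  plan=[
    [0, 0, 0.02, 0, 0, 0, 0],
    [0, 0, 0.03, 0, 0, 0, 0],
    [0, 0, 0.03, 0, 0, 0, 0],
  ],
)

```text
time: 13.42
tool_pos: [0.5401, -0.0166, 0.0574]
ee_rot: [-3.142, 0.0, 1.499]
wrist_force: [0.5, 0.1, 0.3]
width: 0.0007
finger_force: 0.0
```

Call:
servo_tool(
  plan=[
    [0, 0, 0.02, 0, 0, 0, 0],
    [0, 0, 0.03, 0, 0, 0, 0],
    [0, 0, 0.03, 0, 0, 0, 0],
  ],
)

```text
time: 13.67
tool_pos: [0.54, -0.0165, 0.0543]
ee_rot: [-3.142, 0.0, 1.499]
wrist_force: [0.4, 0.4, 0.7]
width: 0.0008
finger_force: 0.0
```

Call:
servo_tool(
  plan=[
    [0, 0, 0.01, 0, 0, 0, 0],
    [0, 0, 0.01, 0, 0, 0, 0],
    [0, 0, 0.01, 0, 0, 0, 0],
  ],
)

```text
time: 13.92
tool_pos: [0.5402, -0.0166, 0.0543]
ee_rot: [3.141, 0.0, 1.499]
wrist_force: [-2.5, 0.1, 5.1]
width: 0.0005
finger_force: 2.4
```

Call:
servo_tool(
  plan=[
    [0, 0, 0.01, 0, 0, 0, 0],
    [0, 0, 0.01, 0, 0, 0, 0],
    [0, 0, 0.01, 0, 0, 0, 0],
  ],
)

```text
time: 14.17
tool_pos: [0.5402, -0.0166, 0.0542]
ee_rot: [3.141, 0.0, 1.499]
wrist_force: [-3.9, 0.7, 8.7]
width: 0.0005
finger_force: 4.5
```

Call:
servo_tool(
  plan=[
    [0, 0, -0.4, 0, 0, 0, 60],
    [0, -0.1, -0.8, 0, 0, 0, 94],
    [0, -0.21, -0.84, 0, 0, 0, 94],
    [0, -0.21, -0.84, 0, 0, 0, 94],
    [0, -0.21, -0.84, 0, 0, 0, 94],
    [0, -0.21, -0.84, 0, 0, 0, 94],
    [0, -0.21, -0.84, 0, 0, 0, 94],
    [0, -0.21, -0.84, 0, 0, 0, 94],
  ],
)

```text
time: 14.83
tool_pos: [0.5185, -0.015, 0.1344]
ee_rot: [-3.138, -0.0, 1.499]
wrist_force: [-0.2, 0.2, -0.2]
width: 0.0503
finger_force: 0.0
```

Run:
```python
from h import *
ringfix('yellow',.037,(.519,-.0148,.037),'w8.png')
to((.519,-.0148,.16))
im=cv2.imread('pics/w8.png'); cv2.imwrite('pics/w8c.png',cv2.resize(im[160:330,230:420],(760,680))[:600])
```

```text
hole [519.8 -10.3] [20.7 23.5]
yellow outer [518.9 -12.8] r 30.7 pix [319. 242.] area 5782
t 14.9 pos [ 0.5186 -0.015   0.1347] yaw 85.9 shift/0.1m [ 0.002  0.004 -0.253]
```

View pics/w8c.png

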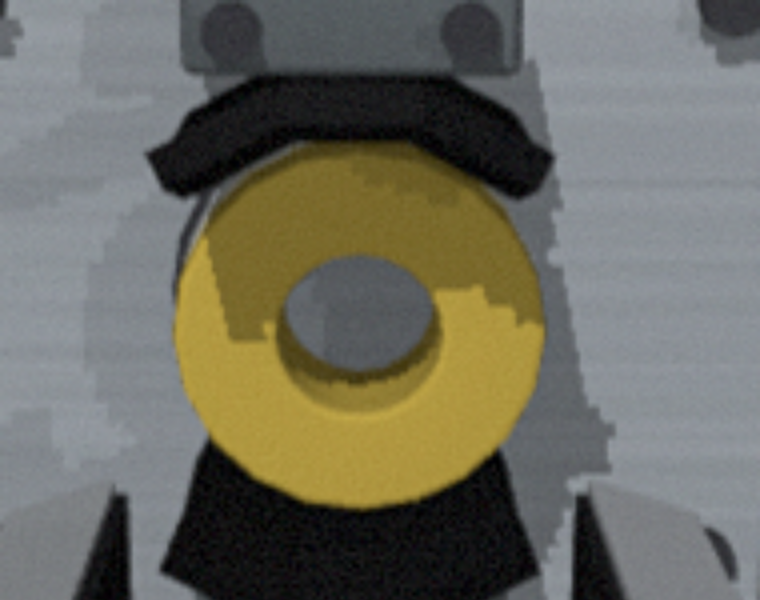

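The ring now sits flat and centred, with an even bore wall at (360,320). On to core 2.

Call:
servo_tool(
  plan=[
    [0.3, 0.05, -0.1, 0, 0, 0, 94],
    [0.6, 0.1, -0.2, 0, 0, 0, 94],
    [0.9, 0.16, -0.26, 0, 0, 0, 94],
  ],
)

```text
time: 15.13
tool_pos: [0.5419, 0.0742, 0.1626]
ee_rot: [-3.141, 0.0, 1.497]
wrist_force: [0.3, -0.5, -0.0]
width: 0.0744
finger_force: 0.0
```

Call:
servo_tool(
  plan=[
    [0.3, 0.05, 0, 0, 0, 0, 94],
    [0.6, 0.1, 0, 0, 0, 0, 94],
    [0.9, 0.16, 0, 0, 0, 0, 94],
  ],
)

```text
time: 15.38
tool_pos: [0.5641, 0.1637, 0.1618]
ee_rot: [-3.141, 0.0, 1.499]
wrist_force: [0.2, -0.3, -0.6]
width: 0.093
finger_force: 0.0
```

Call:
servo_tool(
  plan=[
    [0.3, 0.05, 0, 0, 0, 0, 94],
    [0.6, 0.1, 0, 0, 0, 0, 94],
    [0.9, 0.16, 0, 0, 0, 0, 94],
  ],
)

```text
time: 15.63
tool_pos: [0.5863, 0.2524, 0.1613]
ee_rot: [-3.14, 0.001, 1.499]
wrist_force: [-1.0, -0.1, -0.2]
width: 0.0939
finger_force: 0.0
```

Call:
servo_tool(
  plan=[
    [0.3, 0.05, 0, 0, 0, 0, 94],
    [0.6, 0.1, 0, 0, 0, 0, 94],
    [0.83, 0.16, 0, 0, 0, 0, 94],
    [0.83, 0.16, 0, 0, 0, 0, 94],
    [0.83, 0.16, 0, 0, 0, 0, 94],
    [0.83, 0.16, 0, 0, 0, 0, 94],
    [0.83, 0.16, 0, 0, 0, 0, 94],
  ],
)

```text
time: 16.22
tool_pos: [0.6082, 0.3312, 0.1622]
ee_rot: [-3.141, 0.001, 1.498]
wrist_force: [-0.2, 1.6, -0.1]
width: 0.0938
finger_force: 0.0
```

Run:
```python
from h import *
ringfix('yellow',.025,(.608,.333,.025),'w9.png')
to((.608,.333,.020))
```

```text
hole [609.7 336.1] [20.5 24.4]
yellow outer [609.3 334. ] r 30.5 pix [319. 225.] area 4483
t 16.3 pos [0.6082 0.3312 0.1625] yaw 85.82 shift/0.1m [ 0.018 -0.004  1.425]
```

Call:
servo_tool(
  plan=[
    [0.03, 0.01, 0.3, 0, 0, 0, 94],
    [0.03, 0.01, 0.6, 0, 0, 0, 94],
    [0.03, 0.01, 0.9, 0, 0, 0, 94],
    [0.03, 0.01, 0.9, 0, 0, 0, 94],
    [0.03, 0.01, 0.9, 0, 0, 0, 94],
  ],
)

```text
time: 16.68
tool_pos: [0.6081, 0.3338, 0.0705]
ee_rot: [-3.137, 0.003, 1.498]
wrist_force: [-0.3, -0.6, 0.3]
width: 0.0935
finger_force: 0.0
```

Call:
servo_tool(
  plan=[
    [0, 0, 0.2, 0, 0, 0, 94],
    [0, 0, 0.4, 0, 0, 0, 94],
    [0, 0, 0.51, 0, 0, 0, 94],
    [0, 0, 0.51, 0, 0, 0, 94],
    [0, 0, 0.51, 0, 0, 0, 50],
    [0, 0, 0.51, 0, 0, 0, 50],
    [0, 0, 0.51, 0, 0, 0, 50],
    [0, 0, 0.51, 0, 0, 0, 50],
    [0, 0, 0.51, 0, 0, 0, 50],
    [0, 0, 0.51, 0, 0, 0, 50],
    [0, 0, 0.51, 0, 0, 0, 50],
    [0, 0, 0.51, 0, 0, 0, 50],
  ],
)

```text
time: 17.68
tool_pos: [0.6098, 0.3356, 0.0223]
ee_rot: [3.141, -0.0, 1.499]
wrist_force: [-0.5, -0.9, 2.5]
width: 0.059
finger_force: 29.8
```

Call:
servo_tool(
  plan=[
    [0, 0, 0, 0, 0, 0, 50],
    [0, 0, 0, 0, 0, 0, 50],
    [0, 0, -0.3, 0, 0, 0, 50],
    [0, 0, -0.6, 0, 0, 0, 50],
    [0, 0, -0.9, 0, 0, 0, 50],
    [0, 0, -1, 0, 0, 0, 50],
    [0, 0, -1, 0, 0, 0, 50],
  ],
)

```text
time: 18.27
tool_pos: [0.611, 0.3361, 0.1246]
ee_rot: [3.136, -0.003, 1.499]
wrist_force: [0.9, 0.5, -2.6]
width: 0.0587
finger_force: 29.7
```

Call:
servo_tool(
  plan=[
    [-0.3, -0.05, -0.2, 0, 0, 0, 50],
    [-0.6, -0.1, -0.2, 0, 0, 0, 50],
    [-0.9, -0.16, -0.2, 0, 0, 0, 50],
  ],
)

```text
time: 18.52
tool_pos: [0.586, 0.2459, 0.1387]
ee_rot: [-3.139, 0.002, 1.5]
wrist_force: [0.3, -1.2, -3.6]
width: 0.0589
finger_force: 29.7
```

Call:
servo_tool(
  plan=[
    [-0.3, -0.05, 0, 0, 0, 0, 50],
    [-0.6, -0.1, 0, 0, 0, 0, 50],
    [-0.9, -0.16, 0, 0, 0, 0, 50],
  ],
)

```text
time: 18.77
tool_pos: [0.5624, 0.1565, 0.1373]
ee_rot: [-3.136, 0.002, 1.499]
wrist_force: [0.7, -0.8, -2.8]
width: 0.0586
finger_force: 29.7
```

Call:
servo_tool(
  plan=[
    [-0.3, -0.05, 0, 0, 0, 0, 50],
    [-0.6, -0.1, 0, 0, 0, 0, 50],
    [-0.9, -0.16, 0, 0, 0, 0, 50],
  ],
)

```text
time: 19.02
tool_pos: [0.5399, 0.0681, 0.1376]
ee_rot: [-3.136, 0.001, 1.499]
wrist_force: [0.7, -0.9, -3.6]
width: 0.0586
finger_force: 29.7
```

Call:
servo_tool(
  plan=[
    [-0.3, -0.05, 0, 0, 0, 0, 50],
    [-0.6, -0.1, 0, 0, 0, 0, 50],
    [-0.84, -0.17, 0, 0, 0, 0, 50],
    [-0.84, -0.17, 0, 0, 0, 0, 50],
    [-0.84, -0.17, 0, 0, 0, 0, 50],
    [-0.84, -0.17, 0, 0, 0, 0, 50],
    [-0.84, -0.17, 0, 0, 0, 0, 50],
  ],
)

```text
time: 19.6
tool_pos: [0.5188, -0.0121, 0.14]
ee_rot: [-3.139, -0.001, 1.5]
wrist_force: [0.9, -0.1, -3.4]
width: 0.0586
finger_force: 29.7
```

Run:
```python
from h import *
o=robot.get_obs();P=o['tool_pos']
ringfix('yellow',P[2]+.005,P,'w10.png')
to((.519,-.0150,.060)); print(o['wrist_force'])
```

```text
hole [517.4  -8.5] [15.4 25.5]
yellow outer [519.  -11.3] r 30.9 pix [318. 315.] area 13804
t 19.6 pos [ 0.519  -0.012   0.1404] yaw 85.98 shift/0.1m [-0.03   0.002  0.804]
[ 0.86368638 -0.07320085 -3.35052287]
```

Call:
servo_tool(
  plan=[
    [-0.03, 0, 0.1, 0, 0, 0, 50],
    [-0.03, 0, 0.2, 0, 0, 0, 50],
    [-0.03, 0, 0.3, 0, 0, 0, 50],
    [-0.03, 0, 0.4, 0, 0, 0, 50],
    [-0.03, 0, 0.5, 0, 0, 0, 50],
    [-0.03, 0, 0.5, 0, 0, 0, 50],
    [-0.03, 0, 0.5, 0, 0, 0, 50],
    [-0.03, 0, 0.5, 0, 0, 0, 50],
  ],
)

```text
time: 20.32
tool_pos: [0.5193, -0.0161, 0.0916]
ee_rot: [3.141, 0.0, 1.499]
wrist_force: [0.9, 0.4, -2.7]
width: 0.0589
finger_force: 29.7
```

Call:
servo_tool(
  plan=[
    [0, 0, 0.04, 0, 0, 0, 50],
    [0, 0, 0.08, 0, 0, 0, 50],
    [0, 0, 0.1, 0, 0, 0, 50],
    [0, 0, 0.1, 0, 0, 0, 50],
    [0, 0, 0.1, 0, 0, 0, 50],
  ],
)

```text
time: 20.73
tool_pos: [0.5189, -0.0161, 0.0813]
ee_rot: [-3.141, 0.0, 1.499]
wrist_force: [-0.3, 0.0, -3.3]
width: 0.0587
finger_force: 29.7
```

Call:
servo_tool(
  plan=[
    [0, 0, 0.04, 0, 0, 0, 50],
    [0, 0, 0.08, 0, 0, 0, 50],
    [0, 0, 0.1, 0, 0, 0, 50],
    [0, 0, 0.1, 0, 0, 0, 50],
    [0, 0, 0.1, 0, 0, 0, 50],
  ],
)

```text
time: 21.15
tool_pos: [0.5196, -0.0138, 0.0722]
ee_rot: [3.14, -0.004, 1.5]
wrist_force: [-1.3, 6.6, 0.5]
width: 0.0585
finger_force: 29.9
```

A light touch on the -y cheek; I'm nudging +y by 1.5 mm and continuing slowly.

Call:
servo_tool(
  plan=[
    [0.015, 0, -0.02, 0, 0, 0, 50],
    [0.015, 0, -0.02, 0, 0, 0, 50],
    [0.015, 0, 0.02, 0, 0, 0, 50],
    [0.015, 0, 0.05, 0, 0, 0, 50],
    [0.015, 0, 0.05, 0, 0, 0, 50],
    [0.015, 0, 0.05, 0, 0, 0, 50],
  ],
)

```text
time: 21.65
tool_pos: [0.5208, -0.0128, 0.0684]
ee_rot: [3.137, -0.004, 1.5]
wrist_force: [-0.1, 7.2, 5.6]
width: 0.0585
finger_force: 30.0
```

Call:
servo_tool(
  plan=[
    [0, 0, 0.02, 0, 0, 0, 50],
    [0, 0, 0.04, 0, 0, 0, 50],
    [0, 0, 0.05, 0, 0, 0, 50],
    [0, 0, 0.05, 0, 0, 0, 50],
  ],
)

```text
time: 21.98
tool_pos: [0.5215, -0.0129, 0.0646]
ee_rot: [3.135, -0.003, 1.5]
wrist_force: [-0.8, 7.6, 8.5]
width: 0.0585
finger_force: 30.0
```

Call:
servo_tool(
  plan=[
    [0.01, 0, -0.05, 0, 0, 0, 50],
    [0.02, 0, -0.1, 0, 0, 0, 50],
    [0.02, 0, -0.1, 0, 0, 0, 50],
    [0.02, 0, -0.1, 0, 0, 0, 50],
  ],
)

```text
time: 22.32
tool_pos: [0.5191, -0.0132, 0.0711]
ee_rot: [-3.141, 0.001, 1.499]
wrist_force: [-0.5, -0.5, -3.1]
width: 0.0581
finger_force: 30.0
```

Call:
servo_tool(
  plan=[
    [0, 0, 0.02, 0, 0, 0, 50],
    [0, 0, 0.05, 0, 0, 0, 50],
    [0, 0, 0.05, 0, 0, 0, 50],
    [0, 0, 0.05, 0, 0, 0, 50],
  ],
)

```text
time: 22.65
tool_pos: [0.5187, -0.0126, 0.0656]
ee_rot: [-3.14, 0.0, 1.499]
wrist_force: [-0.0, -0.8, -3.3]
width: 0.0578
finger_force: 30.0
```

Call:
servo_tool(
  plan=[
    [0, 0, 0.02, 0, 0, 0, 50],
    [0, 0, 0.05, 0, 0, 0, 50],
    [0, 0, 0.05, 0, 0, 0, 50],
    [0, 0, 0.05, 0, 0, 0, 50],
  ],
)

```text
time: 22.98
tool_pos: [0.5195, -0.0126, 0.0619]
ee_rot: [3.141, 0.0, 1.499]
wrist_force: [-1.0, -0.3, 0.0]
width: 0.0582
finger_force: 30.0
```

Call:
servo_tool(
  plan=[
    [0, 0, 0.01, 0, 0, 0, 50],
    [0, 0, 0.02, 0, 0, 0, 50],
    [0, 0, 0.02, 0, 0, 0, 50],
  ],
)

```text
time: 23.23
tool_pos: [0.5196, -0.0127, 0.0614]
ee_rot: [3.14, 0.0, 1.499]
wrist_force: [-3.9, -0.7, 7.5]
width: 0.058
finger_force: 30.0
```

Call:
servo_tool(
  plan=[
    [0, 0, 0, 0, 0, 0, 94],
    [0, 0, 0, 0, 0, 0, 94],
    [0, 0, 0, 0, 0, 0, 94],
    [0, 0, 0, 0, 0, 0, 94],
    [0, 0, 0, 0, 0, 0, 94],
    [0, 0, 0, 0, 0, 0, 94],
    [0, 0, -0.4, 0, 0, 0, 94],
    [0, 0, -0.8, 0, 0, 0, 94],
    [0, 0, -0.9, 0, 0, 0, 94],
    [0, 0, -0.9, 0, 0, 0, 94],
    [0, 0, -0.9, 0, 0, 0, 94],
    [0, 0, -0.9, 0, 0, 0, 94],
  ],
)

```text
time: 24.23
tool_pos: [0.5182, -0.0124, 0.1474]
ee_rot: [-3.138, -0.0, 1.499]
wrist_force: [-0.4, -0.1, -0.8]
width: 0.0942
finger_force: 0.0
```

Run:
```python
from h import *
ringfix('yellow',.062,(.519,-.0148,.062),'w11.png')
to((.519,-.0148,.16))
im=cv2.imread('pics/w11.png'); cv2.imwrite('pics/w11c.png',cv2.resize(im[160:330,230:420],(760,680))[:600])
```

```text
hole [518.6  -8.7] [17.3 20.2]
yellow outer [518.9 -12.5] r 30.6 pix [320. 251.] area 6557
t 24.3 pos [ 0.5179 -0.0124  0.147 ] yaw 85.9 shift/0.1m [-0.023  0.012 -0.13 ]
```

View pics/w11c.png

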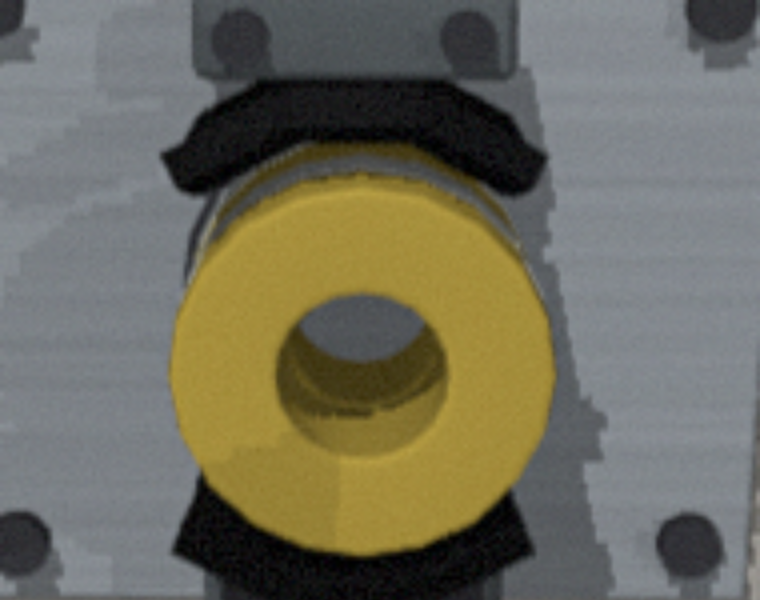

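Core 2 sits flat and concentric on core 1. Next, the red ring.

Call:
servo_tool(
  plan=[
    [0.35, 0.15, -0.06, 0, 0, 0, 94],
    [0.7, 0.3, -0.12, 0, 0, 0, 94],
    [1, 0.4, -0.13, 0, 0, 0, 94],
  ],
)

```text
time: 24.53
tool_pos: [0.5666, 0.0855, 0.161]
ee_rot: [-3.14, -0.0, 1.498]
wrist_force: [-0.4, -0.5, 0.5]
width: 0.0936
finger_force: 0.0
```

Call:
servo_tool(
  plan=[
    [0.35, 0.13, 0, 0, 0, 0, 94],
    [0.7, 0.27, 0, 0, 0, 0, 94],
    [1, 0.41, 0, 0, 0, 0, 94],
    [1.0, 0.41, 0, 0, 0, 0, 94],
  ],
)

```text
time: 24.87
tool_pos: [0.6146, 0.1862, 0.1583]
ee_rot: [-3.137, -0.001, 1.505]
wrist_force: [-0.5, -0.0, -0.2]
width: 0.094
finger_force: 0.0
```

Call:
servo_tool(
  plan=[
    [0.19, 0, 0, 0, 0, 0, 94],
    [0.19, 0, 0, 0, 0, 0, 94],
    [0.19, 0, 0, 0, 0, 0, 94],
    [0.19, 0, 0, 0, 0, 0, 94],
    [0.19, 0, 0, 0, 0, 0, 94],
  ],
)

```text
time: 25.28
tool_pos: [0.6154, 0.1986, 0.1621]
ee_rot: [-3.141, 0.001, 1.498]
wrist_force: [-0.2, -1.0, -0.1]
width: 0.0942
finger_force: 0.0
```

Run:
```python
from h import *
ringfix('red',.010,(.615,.200,.010),'w12.png')
to((.615,.200,.019))
im=snap('top')
for r in robot.find_in('disc_mid','top'): 
        e=np.array(r['extent']); print(round(r['conf'],2),e.round(),at('top',e[:2],.012))
```

```text
hole [617.9 206.5] [25.2 26.3]
red outer [618.1 206. ] r 29.9 pix [320. 214.] area 3844
t 25.3 pos [0.6155 0.1987 0.1624] yaw 85.82 shift/0.1m [ 0.012 -0.006  1.434]
0.7 [225. 281.  18.  21.] [0.4136 0.342  0.012 ]
```

Call:
servo_tool(
  plan=[
    [0.07, 0.02, 0.3, 0, 0, 0, 94],
    [0.07, 0.02, 0.6, 0, 0, 0, 94],
    [0.07, 0.02, 0.9, 0, 0, 0, 94],
    [0.07, 0.02, 1, 0, 0, 0, 94],
    [0.07, 0.02, 1, 0, 0, 0, 94],
    [0.07, 0.02, 1, 0, 0, 0, 94],
  ],
)

```text
time: 25.93
tool_pos: [0.6184, 0.2066, 0.0629]
ee_rot: [-3.142, 0.0, 1.499]
wrist_force: [-0.5, 0.2, 0.1]
width: 0.0939
finger_force: 0.0
```

Call:
servo_tool(
  plan=[
    [0, 0, 0.2, 0, 0, 0, 94],
    [0, 0, 0.35, 0, 0, 0, 94],
    [0, 0, 0.43, 0, 0, 0, 94],
    [0, 0, 0.43, 0, 0, 0, 94],
    [0, 0, 0.43, 0, 0, 0, 94],
  ],
)

```text
time: 26.35
tool_pos: [0.6192, 0.207, 0.021]
ee_rot: [3.14, -0.001, 1.499]
wrist_force: [-0.5, -0.1, 0.0]
width: 0.0939
finger_force: 0.0
```

Call:
servo_tool(
  plan=[
    [-0.01, -0.01, 0, 0, 0, 0, 94],
    [-0.01, -0.01, 0, 0, 0, 0, 50],
    [-0.01, -0.01, 0, 0, 0, 0, 50],
    [-0.01, -0.01, 0, 0, 0, 0, 50],
    [-0.01, -0.01, 0, 0, 0, 0, 50],
    [-0.01, -0.01, 0, 0, 0, 0, 50],
    [-0.01, -0.01, 0, 0, 0, 0, 50],
    [-0.01, -0.01, 0, 0, 0, 0, 50],
    [-0.01, -0.01, 0, 0, 0, 0, 50],
    [-0.01, -0.01, 0, 0, 0, 0, 50],
    [-0.01, -0.01, 0, 0, 0, 0, 50],
    [-0.01, -0.01, 0, 0, 0, 0, 50],
  ],
)

```text
time: 27.35
tool_pos: [0.6173, 0.206, 0.0195]
ee_rot: [3.141, 0.0, 1.499]
wrist_force: [-1.0, 1.0, 1.1]
width: 0.0581
finger_force: 29.9
```

Call:
servo_tool(
  plan=[
    [0, 0, -0.2, 0, 0, 0, 50],
    [0, 0, -0.5, 0, 0, 0, 50],
    [0, 0, -0.8, 0, 0, 0, 50],
    [0, 0, -1, 0, 0, 0, 50],
    [0, 0, -1, 0, 0, 0, 50],
  ],
)

```text
time: 27.77
tool_pos: [0.6202, 0.2068, 0.1258]
ee_rot: [3.131, -0.003, 1.499]
wrist_force: [0.4, -0.5, 0.5]
width: 0.0581
finger_force: 29.9
```

Call:
servo_tool(
  plan=[
    [-0.35, -0.15, -0.1, 0, 0, 0, 50],
    [-0.7, -0.3, -0.15, 0, 0, 0, 50],
    [-1, -0.4, -0.15, 0, 0, 0, 50],
  ],
)

```text
time: 28.02
tool_pos: [0.5688, 0.1081, 0.1335]
ee_rot: [-3.14, 0.001, 1.5]
wrist_force: [0.1, -0.7, 0.0]
width: 0.0582
finger_force: 29.9
```

Call:
servo_tool(
  plan=[
    [-0.35, -0.15, 0, 0, 0, 0, 50],
    [-0.7, -0.3, 0, 0, 0, 0, 50],
    [-1, -0.43, 0, 0, 0, 0, 50],
  ],
)

```text
time: 28.27
tool_pos: [0.5178, 0.0108, 0.1322]
ee_rot: [-3.138, 0.001, 1.499]
wrist_force: [0.1, -0.4, 0.8]
width: 0.058
finger_force: 29.9
```

Call:
servo_tool(
  plan=[
    [-0.25, 0, 0, 0, 0, 0, 50],
    [-0.25, 0, 0, 0, 0, 0, 50],
    [-0.25, 0, 0, 0, 0, 0, 50],
    [-0.25, 0, 0, 0, 0, 0, 50],
    [-0.25, 0, 0, 0, 0, 0, 50],
    [-0.25, 0, 0, 0, 0, 0, 50],
  ],
)

```text
time: 28.77
tool_pos: [0.5184, -0.0113, 0.1339]
ee_rot: [-3.141, -0.0, 1.501]
wrist_force: [-0.4, 0.8, -0.1]
width: 0.0581
finger_force: 29.9
```

Run:
```python
from h import *
o=robot.get_obs();P=o['tool_pos']
ringfix('red',P[2]-.011,P,'w13.png')
to((.519,-.0128,.090)); print(o['width'],o['wrist_force'])
```

```text
hole [518.   -9.8] [22.9 26.6]
red outer [518.3 -11.6] r 30.2 pix [318. 301.] area 10914
t 28.8 pos [ 0.5184 -0.0114  0.1341] yaw 86.01 shift/0.1m [-0.014  0.006  0.441]
0.058067521064832255 [-0.4287564   0.81101023 -0.1492338 ]
```

Call:
servo_tool(
  plan=[
    [-0.012, 0.006, 0.1, 0, 0, 0, 50],
    [-0.012, 0.006, 0.2, 0, 0, 0, 50],
    [-0.012, 0.006, 0.3, 0, 0, 0, 50],
    [-0.012, 0.006, 0.4, 0, 0, 0, 50],
    [-0.012, 0.006, 0.44, 0, 0, 0, 50],
    [-0.012, 0.006, 0.44, 0, 0, 0, 50],
    [-0.012, 0.006, 0.44, 0, 0, 0, 50],
    [-0.012, 0.006, 0.44, 0, 0, 0, 50],
  ],
)

```text
time: 29.48
tool_pos: [0.5192, -0.0138, 0.0909]
ee_rot: [3.141, 0.0, 1.499]
wrist_force: [0.5, 0.3, -0.5]
width: 0.0582
finger_force: 29.9
```

Call:
servo_tool(
  plan=[
    [0, 0, 0.02, 0, 0, 0, 50],
    [0, 0, 0.04, 0, 0, 0, 50],
    [0, 0, 0.05, 0, 0, 0, 50],
    [0, 0, 0.05, 0, 0, 0, 50],
  ],
)

```text
time: 29.82
tool_pos: [0.5187, -0.0137, 0.0853]
ee_rot: [-3.141, 0.0, 1.499]
wrist_force: [0.1, 0.6, -0.7]
width: 0.0582
finger_force: 29.9
```

Call:
servo_tool(
  plan=[
    [0, 0, 0.01, 0, 0, 0, 50],
    [0, 0, 0.02, 0, 0, 0, 50],
    [0, 0, 0.02, 0, 0, 0, 50],
  ],
)

```text
time: 30.07
tool_pos: [0.5187, -0.0137, 0.0833]
ee_rot: [-3.141, 0.0, 1.499]
wrist_force: [0.3, -0.5, -1.2]
width: 0.0582
finger_force: 29.9
```

Call:
servo_tool(
  plan=[
    [0.013, 0, 0, 0, 0, 0, 50],
    [0.013, 0, 0.01, 0, 0, 0, 50],
    [0.013, 0, 0.02, 0, 0, 0, 50],
    [0.013, 0, 0.02, 0, 0, 0, 50],
  ],
)

```text
time: 30.4
tool_pos: [0.519, -0.0124, 0.0815]
ee_rot: [3.141, 0.0, 1.499]
wrist_force: [-0.1, -0.9, 0.1]
width: 0.0581
finger_force: 29.9
```

Call:
servo_tool(
  plan=[
    [0, 0, 0.01, 0, 0, 0, 50],
    [0, 0, 0.01, 0, 0, 0, 50],
    [0, 0, 0.01, 0, 0, 0, 50],
  ],
)

```text
time: 30.65
tool_pos: [0.519, -0.0124, 0.0814]
ee_rot: [3.141, 0.0, 1.499]
wrist_force: [-2.3, -0.1, 5.9]
width: 0.058
finger_force: 29.9
```

Contact at 6 N, so the ring is seated. I'm releasing it and lifting.

Call:
servo_tool(
  plan=[
    [0, 0, 0, 0, 0, 0, 94],
    [0, 0, 0, 0, 0, 0, 94],
    [0, 0, 0, 0, 0, 0, 94],
    [0, 0, 0, 0, 0, 0, 94],
    [0, 0, 0, 0, 0, 0, 94],
    [0, 0, 0, 0, 0, 0, 94],
    [0, 0, -0.3, 0, 0, 0, 94],
    [0, 0, -0.7, 0, 0, 0, 94],
    [0, 0, -0.8, 0, 0, 0, 94],
    [0, 0, -0.8, 0, 0, 0, 94],
    [0, 0, -0.8, 0, 0, 0, 94],
    [0, 0, -0.8, 0, 0, 0, 94],
  ],
)

```text
time: 31.65
tool_pos: [0.5179, -0.0123, 0.1585]
ee_rot: [-3.138, -0.0, 1.499]
wrist_force: [-0.5, 0.3, -0.2]
width: 0.0938
finger_force: 0.0
```

Run:
```python
from h import *
ringfix('red',.072,(.519,-.0125,.072),'w14.png')
im=snap('top')
for r in robot.find_in('disc_mid','top'): 
        e=np.array(r['extent']); print(round(r['conf'],2),e.round(),at('top',e[:2],.012))
to((.414,.342,.16))
```

```text
hole [518.5 -11.2] [24.5 26.5]
red outer [518.5 -11.9] r 30.1 pix [320. 249.] area 5761
0.69 [442. 252.  14.   8.] [ 0.4954 -0.3168  0.012 ]
0.49 [223. 281.  20.  19.] [0.4139 0.3466 0.012 ]
t 31.8 pos [ 0.5178 -0.0123  0.1582] yaw 85.9 shift/0.1m [ 3.46  -1.288 -0.018]
```

Call:
servo_tool(
  plan=[
    [0.35, -0.12, 0, 0, 0, 0, 94],
    [0.7, -0.24, 0, 0, 0, 0, 94],
    [1, -0.36, 0, 0, 0, 0, 94],
  ],
)

```text
time: 32.05
tool_pos: [0.4891, 0.091, 0.159]
ee_rot: [-3.139, -0.0, 1.498]
wrist_force: [0.7, 0.9, 0.5]
width: 0.0939
finger_force: 0.0
```

Call:
servo_tool(
  plan=[
    [0.35, -0.12, 0, 0, 0, 0, 94],
    [0.7, -0.24, 0, 0, 0, 0, 94],
    [1, -0.36, 0, 0, 0, 0, 94],
  ],
)

```text
time: 32.3
tool_pos: [0.4601, 0.194, 0.1592]
ee_rot: [-3.14, 0.0, 1.5]
wrist_force: [0.2, -0.4, -0.2]
width: 0.0936
finger_force: 0.0
```

Call:
servo_tool(
  plan=[
    [0.35, -0.12, 0, 0, 0, 0, 94],
    [0.7, -0.24, 0, 0, 0, 0, 94],
    [1, -0.36, 0, 0, 0, 0, 94],
  ],
)

```text
time: 32.55
tool_pos: [0.4312, 0.2963, 0.1591]
ee_rot: [-3.14, 0.001, 1.5]
wrist_force: [-0.3, 0.1, -0.6]
width: 0.0938
finger_force: 0.0
```

Call:
servo_tool(
  plan=[
    [0.3, -0.1, 0, 0, 0, -0.07, 94],
    [0.48, -0.21, 0, 0, 0, -0.14, 94],
    [0.48, -0.21, 0, 0, 0, -0.21, 94],
    [0.48, -0.21, 0, 0, 0, -0.28, 94],
    [0.48, -0.21, 0, 0, 0, -0.35, 94],
    [0.48, -0.21, 0, 0, 0, -0.42, 94],
    [0.48, -0.21, 0, 0, 0, -0.49, 94],
    [0.48, -0.21, 0, 0, 0, -0.56, 94],
    [0.48, -0.21, 0, 0, 0, -0.6, 94],
    [0.48, -0.21, 0, 0, 0, -0.6, 94],
    [0.48, -0.21, 0, 0, 0, -0.6, 94],
    [0.48, -0.21, 0, 0, 0, -0.6, 94],
  ],
)

```text
time: 33.55
tool_pos: [0.4149, 0.3437, 0.1597]
ee_rot: [-3.14, -0.0, 2.44]
wrist_force: [0.1, -0.1, 1.1]
width: 0.0938
finger_force: 0.0
```

Run:
```python
from h import *
ringfix('brown',.012,(.414,.344,.012),'w15.png')
to((.414,.344,.0195))
```

```text
hole [398.8 347.5] [17.1 18.3]
brown outer [399.1 347. ] r 29.9 pix [308. 207.] area 4432
t 33.6 pos [0.4149 0.3438 0.1599] yaw 139.84 shift/0.1m [ 0.009 -0.004  1.404]
```

View pics/w15.png

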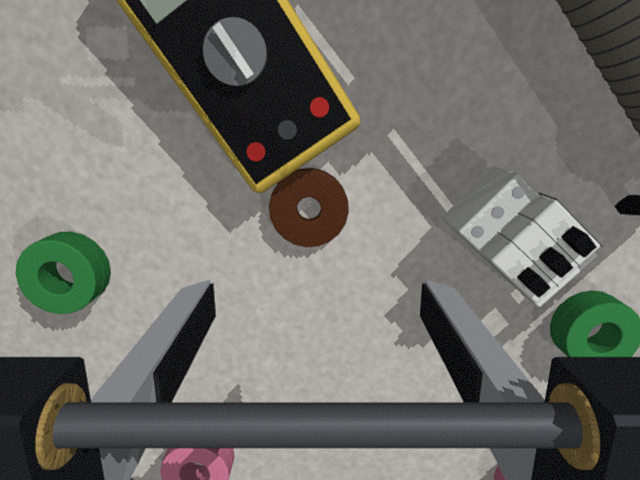

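The disc now lies at (308,207), close to the multimeter's corner; it has been nudged. I'll turn the fingers parallel to the meter's edge and grasp.

Call:
servo_tool(
  plan=[
    [0.1, -0.08, 0, 0, 0, -0.07, 84],
    [0.14, -0.08, 0, 0, 0, -0.14, 84],
    [0.14, -0.08, 0.2, 0, 0, -0.21, 84],
    [0.14, -0.08, 0.4, 0, 0, -0.28, 84],
    [0.14, -0.08, 0.6, 0, 0, -0.333, 84],
    [0.14, -0.08, 0.8, 0, 0, -0.333, 84],
    [0.14, -0.08, 0.8, 0, 0, -0.333, 84],
    [0.14, -0.08, 0.8, 0, 0, -0.333, 84],
    [0.14, -0.08, 0.8, 0, 0, -0.333, 84],
  ],
)

```text
time: 34.35
tool_pos: [0.3998, 0.3472, 0.0816]
ee_rot: [3.141, 0.001, 2.964]
wrist_force: [-0.2, -0.1, 0.4]
width: 0.0835
finger_force: 0.0
```

Run:
```python
from h import *
ringfix('brown',.012,(.399,.347,.012),'w16.png')
to((.399,.347,.0195))
```

```text
hole [398.2 347.2] [15.7 17.7]
brown outer [399.3 347.3] r 30.1 pix [318. 260.] area 6990
t 34.4 pos [0.4002 0.3475 0.0822] yaw 169.84 shift/0.1m [ 0.011 -0.007  0.627]
```

Call:
servo_tool(
  plan=[
    [0.01, 0, 0.2, 0, 0, 0, 84],
    [0.01, 0, 0.4, 0, 0, 0, 84],
    [0.01, 0, 0.6, 0, 0, 0, 84],
    [0.01, 0, 0.62, 0, 0, 0, 84],
    [0.01, 0, 0.62, 0, 0, 0, 84],
    [0.01, 0, 0.62, 0, 0, 0, 50],
    [0.01, 0, 0.62, 0, 0, 0, 50],
    [0.01, 0, 0.62, 0, 0, 0, 50],
    [0.01, 0, 0.62, 0, 0, 0, 50],
    [0.01, 0, 0.62, 0, 0, 0, 50],
    [0.01, 0, 0.62, 0, 0, 0, 50],
    [0.01, 0, 0.62, 0, 0, 0, 50],
  ],
)

```text
time: 35.4
tool_pos: [0.3987, 0.3473, 0.0194]
ee_rot: [3.141, 0.001, 2.965]
wrist_force: [-0.4, -0.1, 4.2]
width: 0.0581
finger_force: 30.0
```

Call:
servo_tool(
  plan=[
    [0, 0, 0, 0, 0, 0, 50],
    [0, 0, 0, 0, 0, 0, 50],
    [0, 0, -0.2, 0, 0, 0, 50],
    [0, 0, -0.5, 0, 0, 0, 50],
    [0, 0, -0.8, 0, 0, 0, 50],
    [0, 0, -1, 0, 0, 0, 50],
    [0, 0, -1, 0, 0, 0, 50],
  ],
)

```text
time: 35.98
tool_pos: [0.4006, 0.3486, 0.1232]
ee_rot: [3.135, 0.006, 2.965]
wrist_force: [-0.1, 0.2, -0.9]
width: 0.0582
finger_force: 30.0
```

Call:
servo_tool(
  plan=[
    [-0.16, -0.3, -0.1, 0, 0, 0, 50],
    [-0.32, -0.6, -0.2, 0, 0, 0, 50],
    [-0.45, -0.83, -0.2, 0, 0, 0, 50],
  ],
)

```text
time: 36.23
tool_pos: [0.4282, 0.256, 0.1381]
ee_rot: [-3.141, 0.001, 2.966]
wrist_force: [-0.0, -0.2, -0.8]
width: 0.058
finger_force: 30.0
```

Call:
servo_tool(
  plan=[
    [-0.16, -0.3, 0, 0, 0, 0, 50],
    [-0.32, -0.6, 0, 0, 0, 0, 50],
    [-0.45, -0.83, 0, 0, 0, 0, 50],
  ],
)

```text
time: 36.48
tool_pos: [0.4569, 0.1653, 0.1359]
ee_rot: [-3.139, -0.003, 2.964]
wrist_force: [0.3, -0.3, -0.9]
width: 0.0579
finger_force: 30.0
```

Call:
servo_tool(
  plan=[
    [-0.16, -0.3, 0, 0, 0, 0, 50],
    [-0.32, -0.6, 0, 0, 0, 0, 50],
    [-0.45, -0.83, 0, 0, 0, 0, 50],
  ],
)

```text
time: 36.73
tool_pos: [0.4866, 0.0758, 0.1359]
ee_rot: [-3.14, -0.003, 2.964]
wrist_force: [0.3, 0.1, -1.2]
width: 0.0579
finger_force: 30.0
```

Call:
servo_tool(
  plan=[
    [-0.16, -0.3, 0, 0, 0, 0, 50],
    [-0.32, -0.6, 0, 0, 0, 0, 50],
    [-0.45, -0.83, 0, 0, 0, 0, 50],
    [-0.45, -0.83, 0, 0, 0, 0, 50],
    [-0.45, -0.83, 0, 0, 0, 0, 50],
    [-0.45, -0.83, 0, 0, 0, 0, 50],
    [-0.45, -0.83, 0, 0, 0, 0, 50],
  ],
)

```text
time: 37.32
tool_pos: [0.5163, -0.0104, 0.1374]
ee_rot: [3.141, -0.002, 2.966]
wrist_force: [-0.4, -0.3, -0.1]
width: 0.0582
finger_force: 30.0
```

Run:
```python
from h import *
o=robot.get_obs();P=o['tool_pos']
ringfix('brown',P[2]-.008,P,'w17.png')
to((.5188,-.0122,.100)); print(o['width'],o['wrist_force'])
```

```text
hole [515.2 -10.8] [14.2 16.8]
brown outer [516.1 -10.9] r 30.6 pix [317. 304.] area 12695
t 37.4 pos [ 0.5164 -0.0103  0.1377] yaw 169.97 shift/0.1m [-0.027 -0.015  0.377]
0.058239769674637745 [-0.35693574 -0.2975408  -0.09824358]
```

Call:
servo_tool(
  plan=[
    [-0.03, -0.012, 0.1, 0, 0, 0, 50],
    [-0.03, -0.012, 0.2, 0, 0, 0, 50],
    [-0.03, -0.012, 0.3, 0, 0, 0, 50],
    [-0.03, -0.012, 0.37, 0, 0, 0, 50],
    [-0.03, -0.012, 0.37, 0, 0, 0, 50],
    [-0.03, -0.012, 0.37, 0, 0, 0, 50],
    [-0.03, -0.012, 0.37, 0, 0, 0, 50],
  ],
)

```text
time: 37.95
tool_pos: [0.52, -0.0132, 0.1016]
ee_rot: [-3.142, 0.0, 2.965]
wrist_force: [0.5, -0.0, -0.4]
width: 0.0581
finger_force: 30.0
```

Call:
servo_tool(
  plan=[
    [0, 0, 0.03, 0, 0, 0, 50],
    [0, 0, 0.05, 0, 0, 0, 50],
    [0, 0, 0.05, 0, 0, 0, 50],
    [0, 0, 0.05, 0, 0, 0, 50],
  ],
)

```text
time: 38.28
tool_pos: [0.5198, -0.0133, 0.0965]
ee_rot: [-3.142, 0.0, 2.965]
wrist_force: [0.2, 0.7, -0.1]
width: 0.0583
finger_force: 30.0
```

Call:
servo_tool(
  plan=[
    [0.01, 0.01, 0.01, 0, 0, 0, 50],
    [0.01, 0.01, 0.03, 0, 0, 0, 50],
    [0.01, 0.01, 0.04, 0, 0, 0, 50],
    [0.01, 0.01, 0.04, 0, 0, 0, 50],
  ],
)

```text
time: 38.62
tool_pos: [0.5188, -0.012, 0.0921]
ee_rot: [-3.141, -0.001, 2.965]
wrist_force: [0.2, -0.3, -1.2]
width: 0.0578
finger_force: 30.0
```

Call:
servo_tool(
  plan=[
    [0, 0, 0.01, 0, 0, 0, 50],
    [0, 0, 0.015, 0, 0, 0, 50],
    [0, 0, 0.015, 0, 0, 0, 50],
  ],
)

```text
time: 38.87
tool_pos: [0.5191, -0.012, 0.0914]
ee_rot: [3.142, 0.0, 2.965]
wrist_force: [-0.1, -0.3, 1.3]
width: 0.0575
finger_force: 30.0
```

Call:
servo_tool(
  plan=[
    [0, 0, 0.008, 0, 0, 0, 50],
    [0, 0, 0.008, 0, 0, 0, 50],
    [0, 0, 0.008, 0, 0, 0, 50],
  ],
)

```text
time: 39.12
tool_pos: [0.5192, -0.0121, 0.0913]
ee_rot: [3.142, 0.001, 2.965]
wrist_force: [-2.1, 0.1, 5.2]
width: 0.058
finger_force: 30.0
```

Call:
servo_tool(
  plan=[
    [0, 0, 0, 0, 0, 0, 94],
    [0, 0, 0, 0, 0, 0, 94],
    [0, 0, 0, 0, 0, 0, 94],
    [0, 0, 0, 0, 0, 0, 94],
    [0, 0, 0, 0, 0, 0, 94],
    [0, 0, 0, 0, 0, 0, 94],
    [0, 0, -0.3, 0, 0, 0, 94],
    [0, 0, -0.7, 0, 0, 0, 94],
    [0, 0, -0.9, 0, 0, 0, 94],
    [0, 0, -0.9, 0, 0, 0, 94],
    [0, 0, -0.9, 0, 0, 0, 94],
    [0, 0, -0.9, 0, 0, 0, 94],
  ],
)

```text
time: 40.12
tool_pos: [0.5184, -0.0119, 0.1789]
ee_rot: [-3.141, -0.002, 2.965]
wrist_force: [-0.7, 0.1, -0.9]
width: 0.0939
finger_force: 0.0
```

Run:
```python
from h import *
ringfix('brown',.084,(.519,-.0125,.084),'w18.png')
ringfix('red',.072,(.519,-.0125,.072))
snap('top')
for t,z in [('gauge_grip',.25),('gauge_foot',.13)]:
    for r in robot.find_in(t,'top'): 
        e=np.array(r['extent']); print(t,round(r['conf'],2),e.round(),at('top',e[:2],z))
snap('scene')
for t in ['gauge_grip']:
    for r in robot.find_in(t,'scene'): 
        e=np.array(r['extent']); print(t,round(r['conf'],2),e.round())
for z in (.125,.26,.29): print(proj('scene',(.478,-.273,z)),proj('top',(.478,-.273,z)))
to((.478,-.273,.35))
```

```text
hole [517.4 -12.2] [15.5 18.7]
brown outer [516.9 -13.3] r 31.0 pix [317. 248.] area 6182
red outer [506.1  -8.9] r 26.2 pix [322. 208.] area 308
gauge_grip 0.66 [442. 253.  14.   7.] [ 0.4723 -0.2672  0.25  ]
gauge_foot 0.59 [436. 254.  23.  16.] [ 0.4803 -0.2747  0.13  ]
gauge_grip 0.72 [236. 177.  11.  45.]
gauge_grip 0.47 [309. 270.  26.  23.]
[240.90396817 200.32480575] [435.18661045 254.55653106]
[235.45571802 163.41478753] [445.03072072 250.47912544]
[234.13776284 154.48609513] [447.46367129 249.47140346]
t 40.5 pos [ 0.5186 -0.012   0.1792] yaw 169.87 shift/0.1m [-0.059 -2.641 -1.708]
```

The disc is placed. Now over the gauge, high up.

Call:
servo_tool(
  plan=[
    [0, 0, -0.3, 0, 0, 0, 94],
    [0, 0, -0.6, 0, 0, 0, 94],
    [0, 0, -1, 0, 0, 0, 94],
  ],
)

```text
time: 40.72
tool_pos: [0.5176, -0.0119, 0.2782]
ee_rot: [-3.141, -0.007, 2.965]
wrist_force: [0.3, -0.2, -0.9]
width: 0.0937
finger_force: 0.0
```

Call:
servo_tool(
  plan=[
    [0, 0, -0.3, 0, 0, 0, 94],
    [0, 0, -0.6, 0, 0, 0, 94],
    [0, 0, -1, 0, 0, 0, 94],
    [0, 0, -1, 0, 0, 0, 94],
  ],
)

```text
time: 41.05
tool_pos: [0.5204, -0.0122, 0.3889]
ee_rot: [3.141, 0.014, 2.965]
wrist_force: [-0.1, 0.2, 0.6]
width: 0.0938
finger_force: 0.0
```

Call:
servo_tool(
  plan=[
    [0, -0.3, 0, 0, 0, 0, 94],
    [0, -0.6, 0, 0, 0, 0, 94],
    [0, -0.9, 0, 0, 0, 0, 94],
  ],
)

```text
time: 41.3
tool_pos: [0.5031, -0.1012, 0.3802]
ee_rot: [-3.141, 0.001, 2.967]
wrist_force: [-0.4, 0.1, -0.6]
width: 0.0942
finger_force: 0.0
```

Call:
servo_tool(
  plan=[
    [0, -0.3, 0, 0, 0, 0, 94],
    [0, -0.6, 0, 0, 0, 0, 94],
    [0, -0.9, 0, 0, 0, 0, 94],
  ],
)

```text
time: 41.55
tool_pos: [0.4869, -0.1905, 0.3799]
ee_rot: [-3.142, 0.0, 2.965]
wrist_force: [0.5, -0.6, -0.7]
width: 0.094
finger_force: 0.0
```

Call:
servo_tool(
  plan=[
    [-0.06, -0.3, 0, 0, 0, 0, 94],
    [-0.06, -0.6, 0, 0, 0, 0, 94],
    [-0.06, -0.84, 0, 0, 0, 0, 94],
    [-0.06, -0.84, 0, 0, 0, 0, 94],
    [-0.06, -0.84, 0, 0, 0, 0, 94],
    [-0.06, -0.84, 0, 0, 0, 0, 94],
  ],
)

```text
time: 42.05
tool_pos: [0.4786, -0.2725, 0.38]
ee_rot: [3.141, -0.0, 2.965]
wrist_force: [0.3, -0.8, -0.9]
width: 0.0941
finger_force: 0.0
```

Run:
```python
from h import *
snap('wrist','w19.png'); o=robot.get_obs()
for t,z in [('gauge_grip',.265),('gauge_foot',.14)]:
    for r in robot.find_in(t,'wrist'):
        e=np.array(r['extent']); print(t,round(r['conf'],2),e.round(),at('wrist',e[:2],z,o))
to((.478,-.273,.262))
for z in (.235,.29): print(proj('wrist',(.478,-.273,z)))
```

```text
gauge_grip 0.57 [326. 232.  27.  58.] [ 0.4743 -0.2663  0.265 ]
gauge_foot 0.74 [321. 222.  43.  83.] [ 0.4975 -0.2726  0.14  ]
t 42.2 pos [ 0.4788 -0.2718  0.3806] yaw 169.98 shift/0.1m [ 0.006 -0.013  1.186]
[316.74338551 227.20298386]
[316.54879011 249.47661119]
```

View pics/w19.png

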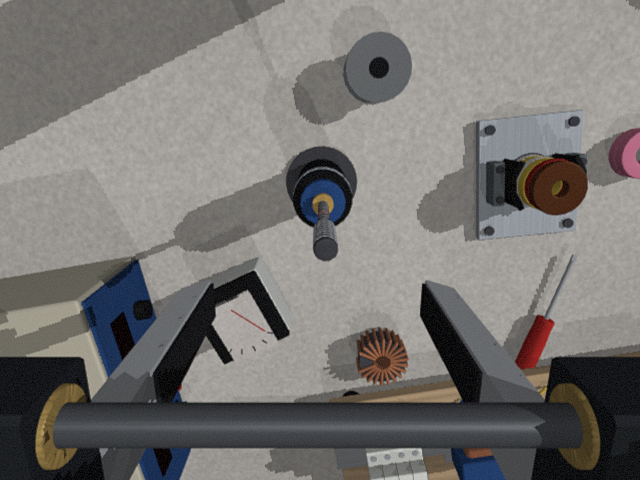

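The gauge handle's top is at (325,250), with the blue foot around (322,202). The finished stack, with the brown disc at (556,186), looks tidy.

Run:
```python
from h import *
o=robot.get_obs()
for z in (.286,.2925,.299): print(z,at('wrist',(325.5,248.5),z,o))
for z in (.139,): print(z,at('wrist',(322,201),z,o))
im=cv2.imread('pics/w19.png'); hsv=cv2.cvtColor(im,cv2.COLOR_BGR2HSV); m=cv2.inRange(hsv,(100,90,40),(125,255,255)); m[:150]=0;m[240:]=0;m[:,:270]=0;m[:,380:]=0
ys,xs=np.nonzero(m); print(xs.min(),xs.max(),ys.min(),ys.max(), at('wrist',((xs.min()+xs.max())/2,(ys.min()+ys.max())/2),.136,o))
print(proj('wrist',(.479,-.268,.139)))
# dark handle column profile
g=cv2.cvtColor(im,cv2.COLOR_BGR2GRAY)
for r in range(196,264,4): print(r,g[r,304:348:2])
```

```text
0.286 [ 0.4796 -0.2676  0.286 ]
0.2925 [ 0.4776 -0.2673  0.2925]
0.299 [ 0.4755 -0.2671  0.299 ]
0.139 [ 0.4778 -0.268   0.139 ]
300 345 178 223 [ 0.478  -0.2676  0.136 ]
[322.25700862 202.1964086 ]
196 [ 53  60  59  52  47  51  91 128 131 127 133 132 127  94  61  59  61  61
  66  63  41  24]
200 [ 53  41  40  40  56 138 134 129 121 113 119 136 131 130 122  56  58  56
  61  62  63  19]
204 [ 38  45  41  33  63  93  94  63  58  61  78  95 134 136 137  64  59  56
  60  61  61  12]
208 [ 38  44  44  34  54  93  94  51  64  63  81  88 102 137 123  54  57  53
  60  59  49  19]
212 [ 39  35  34  43  43  38  91  45  74  76  92 103  81 100  52  61  55  60
  66  51  15  24]
216 [21 56 58 50 53 40 50 46 68 57 72 87 84 53 57 55 62 63 50 18 15 71]
220 [ 10  14  24  46  61  53  58  51  78  88  97  93 102  78  53  62  30  14
  19  37 135 170]
224 [169 127  43   6  11  40  64  93  74  86 100  93 101 117 111  54  25 101
 167 164 158 162]
228 [167 159 163 165 158  84  58  77  75  83  97  93  87 105 102 133 164 161
 156 161 153 162]
232 [160 161 165 164 161  81  65  84 102  63  83  82  79 107  90 119 150 163
 162 172 165 163]
236 [156 161 164 162 161  76  65  66 101  86 108  91  86 117 103 104 132 161
 157 163 164 166]
240 [165 163 163 164 157  84  65  30  52  61  60  69  68  63  53  72 130 160
 159 160 167 159]
244 [168 162 161 161 152  27  53  56  59  61  65  61  60  56  58  64  57 145
 157 159 160 158]
248 [161 158 159 158 142  39  57  57  57  61  56  57  63  62  58  57  54 150
 160 158 161 163]
252 [160 158 165 170 170  55  54  56  59  56  61  56  56  60  63  58  65 161
 167 164 162 161]
256 [166 167 166 163 163 162  74  54  55  63  58  55  61  54  55  59 145 160
 160 163 161 162]
260 [161 163 160 162 160 161 163 161 146  97  68  78  80 127 168 168 164 163
 163 156 155 161]
```

Call:
servo_tool(
  plan=[
    [0.02, 0.04, 0.1, 0, 0, 0, 50],
    [0.02, 0.04, 0.3, 0, 0, 0, 50],
    [0.02, 0.04, 0.5, 0, 0, 0, 50],
    [0.02, 0.04, 0.7, 0, 0, 0, 50],
    [0.02, 0.04, 0.9, 0, 0, 0, 50],
    [0.02, 0.04, 1, 0, 0, 0, 50],
    [0.02, 0.04, 1, 0, 0, 0, 50],
    [0.02, 0.04, 1, 0, 0, 0, 50],
  ],
)

```text
time: 42.87
tool_pos: [0.4773, -0.2681, 0.2804]
ee_rot: [3.142, -0.0, 2.966]
wrist_force: [-0.7, -0.3, 0.6]
width: 0.05
finger_force: 0.0
```

Call:
servo_tool(
  plan=[
    [0, 0, 0.1, 0, 0, 0, 50],
    [0, 0, 0.17, 0, 0, 0, 50],
    [0, 0, 0.17, 0, 0, 0, 50],
    [0, 0, 0.17, 0, 0, 0, 50],
  ],
)

```text
time: 43.2
tool_pos: [0.4771, -0.2686, 0.2629]
ee_rot: [3.141, -0.0, 2.965]
wrist_force: [0.3, 0.5, 0.1]
width: 0.05
finger_force: 0.0
```

Call:
servo_tool(
  plan=[
    [0, 0, 0, 0, 0, 0, 8],
    [0, 0, 0, 0, 0, 0, 8],
    [0, 0, 0, 0, 0, 0, 8],
    [0, 0, 0, 0, 0, 0, 8],
    [0, 0, 0, 0, 0, 0, 8],
    [0, 0, 0, 0, 0, 0, 8],
    [0, 0, 0, 0, 0, 0, 8],
    [0, 0, 0, 0, 0, 0, 8],
    [0, 0, 0, 0, 0, 0, 8],
    [0, 0, 0, 0, 0, 0, 8],
    [0, 0, 0, 0, 0, 0, 8],
  ],
)

```text
time: 44.12
tool_pos: [0.4772, -0.2687, 0.2632]
ee_rot: [-3.141, 0.0, 2.965]
wrist_force: [0.4, 0.2, 1.5]
width: 0.0156
finger_force: 30.0
```

Call:
servo_tool(
  plan=[
    [0, 0, -0.1, 0, 0, 0, 8],
    [0, 0, -0.25, 0, 0, 0, 8],
    [0, 0, -0.4, 0, 0, 0, 8],
    [0, 0, -0.55, 0, 0, 0, 8],
    [0, 0, -0.7, 0, 0, 0, 8],
    [0, 0, -0.85, 0, 0, 0, 8],
    [0, 0, -0.9, 0, 0, 0, 8],
    [0, 0, -0.9, 0, 0, 0, 8],
  ],
)

```text
time: 44.78
tool_pos: [0.4776, -0.269, 0.3551]
ee_rot: [-3.14, 0.003, 2.965]
wrist_force: [-0.0, 0.8, -1.8]
width: 0.0154
finger_force: 30.0
```

Call:
servo_tool(
  plan=[
    [0.01, 0.2, 0, 0, 0, 0, 8],
    [0.01, 0.4, 0, 0, 0, 0, 8],
    [0.01, 0.6, 0, 0, 0, 0, 8],
    [0.01, 0.8, 0, 0, 0, 0, 8],
    [0.01, 0.9, 0, 0, 0, 0, 8],
  ],
)

```text
time: 45.2
tool_pos: [0.492, -0.1779, 0.352]
ee_rot: [3.14, -0.002, 2.967]
wrist_force: [0.7, -0.1, -1.1]
width: 0.0158
finger_force: 30.0
```

Call:
servo_tool(
  plan=[
    [0.01, 0.2, 0, 0, 0, 0, 8],
    [0.01, 0.4, 0, 0, 0, 0, 8],
    [0.01, 0.6, 0, 0, 0, 0, 8],
    [0.01, 0.8, 0, 0, 0, 0, 8],
    [0.01, 0.9, 0, 0, 0, 0, 8],
  ],
)

```text
time: 45.62
tool_pos: [0.5069, -0.0895, 0.3524]
ee_rot: [3.141, -0.001, 2.967]
wrist_force: [0.5, -1.4, -2.0]
width: 0.0154
finger_force: 30.0
```

Call:
servo_tool(
  plan=[
    [0.02, 0.2, 0, 0, 0, 0, 8],
    [0.02, 0.4, 0, 0, 0, 0, 8],
    [0.02, 0.6, 0, 0, 0, 0, 8],
    [0.02, 0.75, 0, 0, 0, 0, 8],
    [0.02, 0.8, 0, 0, 0, 0, 8],
    [0.02, 0.8, 0, 0, 0, 0, 8],
    [0.02, 0.8, 0, 0, 0, 0, 8],
    [0.02, 0.8, 0, 0, 0, 0, 8],
  ],
)

```text
time: 46.28
tool_pos: [0.5189, -0.0131, 0.3529]
ee_rot: [-3.141, -0.0, 2.964]
wrist_force: [-0.8, -0.1, -1.5]
width: 0.0155
finger_force: 30.0
```

Run:
```python
from h import *
to((.519,-.0124,.280)); o=robot.get_obs(); print(o['width'],o['wrist_force'],o['ee_rot'])
im=snap('wrist','w20.png')
hsv=cv2.cvtColor(im,cv2.COLOR_RGB2HSV)
m=cv2.inRange(hsv,(100,90,40),(125,255,255)); n,l,s,c=cv2.connectedComponentsWithStats(m)
for i in range(1,n):
    if s[i,4]>300: print('blue',s[i],c[i].round(1))
for zz in (.02,.03): 
    P=o['tool_pos']; print(proj('wrist',(P[0],P[1],P[2]-.165+zz)))
# tip via foot: foot centre column
ringfix('brown',.084,(.519,-.0125,.084))
```

```text
t 46.3 pos [ 0.5189 -0.0131  0.3529] yaw 169.8 shift/0.1m [0.001 0.007 0.729]
0.015489281199064247 [-0.75537604 -0.06185502 -1.49117578] [-3.14079077e+00 -3.09650695e-04  2.96352349e+00]
blue [ 287  205   62   61 2033] [317.8 232. ]
blue [282 448  31  32 416] [302.4 466.8]
blue [334 448  20  32 359] [341.2 467.3]
blue [600 448  32  32 673] [616.9 463.2]
[318.69423108 228.31831802]
[318.7175617  231.82537653]
brown outer [517.2 -12.7] r 30.7 pix [319. 189.] area 1757
```

Call:
servo_tool(
  plan=[
    [0, 0.005, 0.2, 0, 0, 0, 8],
    [0, 0.005, 0.4, 0, 0, 0, 8],
    [0, 0.005, 0.6, 0, 0, 0, 8],
    [0, 0.005, 0.75, 0, 0, 0, 8],
    [0, 0.005, 0.85, 0, 0, 0, 8],
    [0, 0.005, 0.85, 0, 0, 0, 8],
    [0, 0.005, 0.85, 0, 0, 0, 8],
    [0, 0.005, 0.85, 0, 0, 0, 8],
  ],
)

```text
time: 47.05
tool_pos: [0.5196, -0.0119, 0.2696]
ee_rot: [-3.142, 0.002, 2.964]
wrist_force: [-0.1, 0.3, -1.5]
width: 0.0154
finger_force: 30.0
```

Run:
```python
from h import *
to((.5187,-.0125,.26)); robot.snapshot('wrist'); to((.5187,-.0125,.24))
```

```text
t 47.0 pos [ 0.5196 -0.0119  0.2696] yaw 169.85 shift/0.1m [ 0.008 -0.008  0.096]
t 47.1 pos [ 0.5197 -0.0118  0.2698] yaw 169.85 shift/0.1m [ 0.009 -0.009  0.298]
```

Within 1 mm of the axis. Lowering the rod into the bore in small steps and watching the force.

Call:
servo_tool(
  plan=[
    [0.007, -0.006, 0.05, 0, 0, 0, 8],
    [0.007, -0.006, 0.1, 0, 0, 0, 8],
    [0.007, -0.006, 0.15, 0, 0, 0, 8],
    [0.007, -0.006, 0.2, 0, 0, 0, 8],
    [0.007, -0.006, 0.25, 0, 0, 0, 8],
    [0.007, -0.006, 0.25, 0, 0, 0, 8],
  ],
)

```text
time: 47.6
tool_pos: [0.5176, -0.0119, 0.2414]
ee_rot: [-3.141, -0.003, 2.965]
wrist_force: [0.3, 0.2, -1.9]
width: 0.0155
finger_force: 30.0
```

Call:
servo_tool(
  plan=[
    [0, 0, 0.03, 0, 0, 0, 8],
    [0, 0, 0.06, 0, 0, 0, 8],
    [0, 0, 0.09, 0, 0, 0, 8],
    [0, 0, 0.12, 0, 0, 0, 8],
    [0, 0, 0.15, 0, 0, 0, 8],
    [0, 0, 0.15, 0, 0, 0, 8],
  ],
)

```text
time: 48.1
tool_pos: [0.518, -0.012, 0.2273]
ee_rot: [-3.141, -0.001, 2.965]
wrist_force: [0.6, 0.2, -1.1]
width: 0.0155
finger_force: 30.0
```

Call:
servo_tool(
  plan=[
    [0, 0, 0.015, 0, 0, 0, 8],
    [0, 0, 0.03, 0, 0, 0, 8],
    [0, 0, 0.045, 0, 0, 0, 8],
    [0, 0, 0.06, 0, 0, 0, 8],
    [0, 0, 0.07, 0, 0, 0, 8],
    [0, 0, 0.07, 0, 0, 0, 8],
  ],
)

```text
time: 48.6
tool_pos: [0.5185, -0.0121, 0.222]
ee_rot: [-3.142, 0.001, 2.965]
wrist_force: [-1.4, -0.1, 1.4]
width: 0.0151
finger_force: 30.0
```

Call:
servo_tool(
  plan=[
    [0, 0, 0.015, 0, 0, 0, 8],
    [0, 0, 0.03, 0, 0, 0, 8],
    [0, 0, 0.045, 0, 0, 0, 8],
    [0, 0, 0.06, 0, 0, 0, 8],
    [0, 0, 0.07, 0, 0, 0, 8],
    [0, 0, 0.07, 0, 0, 0, 8],
  ],
)

```text
time: 49.1
tool_pos: [0.5185, -0.012, 0.2141]
ee_rot: [-3.142, 0.001, 2.965]
wrist_force: [-0.9, -0.7, 4.3]
width: 0.0156
finger_force: 30.0
```

Call:
servo_tool(
  plan=[
    [0, 0, 0.02, 0, 0, 0, 8],
    [0, 0, 0.04, 0, 0, 0, 8],
    [0, 0, 0.06, 0, 0, 0, 8],
    [0, 0, 0.08, 0, 0, 0, 8],
    [0, 0, 0.1, 0, 0, 0, 8],
    [0, 0, 0.12, 0, 0, 0, 8],
    [0, 0, 0.14, 0, 0, 0, 8],
    [0, 0, 0.16, 0, 0, 0, 8],
    [0, 0, 0.18, 0, 0, 0, 8],
    [0, 0, 0.18, 0, 0, 0, 8],
  ],
)

```text
time: 49.93
tool_pos: [0.5183, -0.012, 0.1955]
ee_rot: [-3.142, -0.0, 2.965]
wrist_force: [-0.2, -0.7, 3.0]
width: 0.0154
finger_force: 30.0
```

Call:
servo_tool(
  plan=[
    [0, 0, 0.015, 0, 0, 0, 8],
    [0, 0, 0.03, 0, 0, 0, 8],
    [0, 0, 0.045, 0, 0, 0, 8],
    [0, 0, 0.06, 0, 0, 0, 8],
    [0, 0, 0.075, 0, 0, 0, 8],
    [0, 0, 0.08, 0, 0, 0, 8],
    [0, 0, 0.08, 0, 0, 0, 8],
  ],
)

```text
time: 50.52
tool_pos: [0.5183, -0.012, 0.1878]
ee_rot: [-3.142, -0.0, 2.965]
wrist_force: [0.4, 0.2, 3.2]
width: 0.0157
finger_force: 30.0
```

Call:
servo_tool(
  plan=[
    [0, 0, 0.01, 0, 0, 0, 8],
    [0, 0, 0.02, 0, 0, 0, 8],
    [0, 0, 0.03, 0, 0, 0, 8],
    [0, 0, 0.03, 0, 0, 0, 8],
  ],
)

```text
time: 50.85
tool_pos: [0.5183, -0.012, 0.1849]
ee_rot: [-3.142, -0.0, 2.965]
wrist_force: [0.5, 0.2, 4.4]
width: 0.0151
finger_force: 30.0
```

Call:
servo_tool(
  plan=[
    [0, 0, 0.01, 0, 0, 0, 8],
    [0, 0, 0.02, 0, 0, 0, 8],
    [0, 0, 0.03, 0, 0, 0, 8],
    [0, 0, 0.03, 0, 0, 0, 8],
  ],
)

```text
time: 51.18
tool_pos: [0.5183, -0.012, 0.1819]
ee_rot: [-3.142, -0.0, 2.965]
wrist_force: [1.1, 0.1, 3.4]
width: 0.0156
finger_force: 30.0
```

Call:
servo_tool(
  plan=[
    [0, 0, 0.01, 0, 0, 0, 8],
    [0, 0, 0.015, 0, 0, 0, 8],
    [0, 0, 0.015, 0, 0, 0, 8],
  ],
)

```text
time: 51.43
tool_pos: [0.5185, -0.012, 0.1816]
ee_rot: [-3.142, 0.001, 2.965]
wrist_force: [-0.7, 1.2, 6.8]
width: 0.0156
finger_force: 30.0
```

Call:
servo_tool(
  plan=[
    [0, 0, 0.01, 0, 0, 0, 8],
    [0, 0, 0.01, 0, 0, 0, 8],
    [0, 0, 0.01, 0, 0, 0, 8],
  ],
)

```text
time: 51.68
tool_pos: [0.5186, -0.0121, 0.1816]
ee_rot: [-3.142, 0.002, 2.965]
wrist_force: [-1.4, 0.1, 11.1]
width: 0.0154
finger_force: 30.0
```

The rod bottomed at TCP z = 0.1816 with the force rising to 11 N. Lifting it out gently and returning to the stand.

Call:
servo_tool(
  plan=[
    [0, 0, -0.02, 0, 0, 0, 8],
    [0, 0, -0.06, 0, 0, 0, 8],
    [0, 0, -0.15, 0, 0, 0, 8],
    [0, 0, -0.25, 0, 0, 0, 8],
    [0, 0, -0.4, 0, 0, 0, 8],
    [0, 0, -0.55, 0, 0, 0, 8],
    [0, 0, -0.7, 0, 0, 0, 8],
    [0, 0, -0.85, 0, 0, 0, 8],
    [0, 0, -0.95, 0, 0, 0, 8],
  ],
)

```text
time: 52.43
tool_pos: [0.5186, -0.0121, 0.2766]
ee_rot: [-3.142, 0.002, 2.965]
wrist_force: [0.6, -0.2, -1.8]
width: 0.0153
finger_force: 30.0
```

Call:
servo_tool(
  plan=[
    [0, 0, -0.15, 0, 0, 0, 8],
    [0, 0, -0.35, 0, 0, 0, 8],
    [0, 0, -0.55, 0, 0, 0, 8],
    [0, 0, -0.7, 0, 0, 0, 8],
    [0, 0, -0.7, 0, 0, 0, 8],
  ],
)

```text
time: 52.85
tool_pos: [0.5192, -0.0122, 0.3487]
ee_rot: [3.141, 0.007, 2.965]
wrist_force: [0.1, -0.4, -1.4]
width: 0.0153
finger_force: 30.0
```

Call:
servo_tool(
  plan=[
    [-0.01, -0.2, 0, 0, 0, 0, 8],
    [-0.01, -0.4, 0, 0, 0, 0, 8],
    [-0.01, -0.6, 0, 0, 0, 0, 8],
    [-0.01, -0.8, 0, 0, 0, 0, 8],
    [-0.01, -0.9, 0, 0, 0, 0, 8],
  ],
)

```text
time: 53.27
tool_pos: [0.5028, -0.1025, 0.3432]
ee_rot: [-3.141, -0.003, 2.963]
wrist_force: [-0.7, 1.2, -2.0]
width: 0.0155
finger_force: 30.0
```

Call:
servo_tool(
  plan=[
    [-0.01, -0.2, 0, 0, 0, 0, 8],
    [-0.01, -0.4, 0, 0, 0, 0, 8],
    [-0.01, -0.6, 0, 0, 0, 0, 8],
    [-0.01, -0.8, 0, 0, 0, 0, 8],
    [-0.01, -0.9, 0, 0, 0, 0, 8],
  ],
)

```text
time: 53.68
tool_pos: [0.4881, -0.1911, 0.3435]
ee_rot: [-3.142, -0.002, 2.963]
wrist_force: [-0.4, 0.1, -1.3]
width: 0.0153
finger_force: 30.0
```

Call:
servo_tool(
  plan=[
    [-0.02, -0.2, 0, 0, 0, 0, 8],
    [-0.02, -0.4, 0, 0, 0, 0, 8],
    [-0.02, -0.6, 0, 0, 0, 0, 8],
    [-0.02, -0.75, 0, 0, 0, 0, 8],
    [-0.02, -0.8, 0, 0, 0, 0, 8],
    [-0.02, -0.8, 0, 0, 0, 0, 8],
    [-0.02, -0.8, 0, 0, 0, 0, 8],
    [-0.02, -0.8, 0, 0, 0, 0, 8],
    [-0.02, -0.8, 0, 0, 0, 0, 8],
  ],
)

```text
time: 54.43
tool_pos: [0.4768, -0.2676, 0.3449]
ee_rot: [3.141, 0.0, 2.966]
wrist_force: [0.2, -0.3, -2.5]
width: 0.0157
finger_force: 30.0
```

Run:
```python
from h import *
to((.4774,-.2686,.3)); o=robot.get_obs(); print(o['width'],o['wrist_force'],o['ee_rot'])
im=snap('wrist','w21.png'); P=o['tool_pos']
hsv=cv2.cvtColor(im,cv2.COLOR_RGB2HSV)
m=cv2.inRange(hsv,(100,90,40),(125,255,255)); n,l,s,c=cv2.connectedComponentsWithStats(m)
for i in range(1,n):
    if s[i,4]>300: print('blue',s[i],c[i].round(1))
for r in (.028,.072): print(r,proj('wrist',(P[0],P[1],P[2]-.17+r+.007)))
```

```text
t 54.4 pos [ 0.4768 -0.2676  0.3449] yaw 169.95 shift/0.1m [-0.008 -0.009  0.449]
0.01571290316651804 [ 0.15845508 -0.25672137 -2.45058192] [3.14138618e+00 4.05677495e-04 2.96622784e+00]
blue [ 283  217   71   70 2680] [317.8 248.1]
blue [  57  271  100  132 6224] [105.4 340.3]
blue [106 448  32  32 714] [122.1 463.3]
blue [ 531  448   76   32 1256] [564.5 468.6]
0.028 [318.67802787 231.73166634]
0.072 [318.84412372 250.21157655]
```

Call:
servo_tool(
  plan=[
    [-0.008, -0.008, 0.1, 0, 0, 0, 8],
    [-0.008, -0.008, 0.25, 0, 0, 0, 8],
    [-0.008, -0.008, 0.4, 0, 0, 0, 8],
    [-0.008, -0.008, 0.55, 0, 0, 0, 8],
    [-0.008, -0.008, 0.7, 0, 0, 0, 8],
    [-0.008, -0.008, 0.85, 0, 0, 0, 8],
    [-0.008, -0.008, 0.95, 0, 0, 0, 8],
    [-0.008, -0.008, 1, 0, 0, 0, 8],
    [-0.008, -0.008, 1, 0, 0, 0, 8],
    [-0.008, -0.008, 1, 0, 0, 0, 8],
    [-0.008, -0.008, 1, 0, 0, 0, 8],
  ],
)

```text
time: 55.4
tool_pos: [0.4776, -0.2698, 0.2459]
ee_rot: [-3.141, 0.002, 2.965]
wrist_force: [0.1, -0.2, -1.9]
width: 0.0156
finger_force: 30.0
```

Call:
servo_tool(
  plan=[
    [0, 0, 0.03, 0, 0, 0, 8],
    [0, 0, 0.06, 0, 0, 0, 8],
    [0, 0, 0.09, 0, 0, 0, 8],
    [0, 0, 0.12, 0, 0, 0, 8],
    [0, 0, 0.15, 0, 0, 0, 8],
    [0, 0, 0.15, 0, 0, 0, 8],
  ],
)

```text
time: 55.9
tool_pos: [0.4768, -0.2694, 0.2286]
ee_rot: [3.141, -0.002, 2.965]
wrist_force: [0.3, 0.3, -1.4]
width: 0.0157
finger_force: 30.0
```

Call:
servo_tool(
  plan=[
    [0, 0.005, 0.01, 0, 0, 0, 8],
    [0, 0.005, 0.02, 0, 0, 0, 8],
    [0, 0.005, 0.04, 0, 0, 0, 8],
    [0, 0.005, 0.04, 0, 0, 0, 8],
    [0, 0.005, 0.04, 0, 0, 0, 8],
  ],
)

```text
time: 56.32
tool_pos: [0.4772, -0.2691, 0.2256]
ee_rot: [-3.142, -0.0, 2.965]
wrist_force: [-0.5, 0.1, -1.4]
width: 0.0152
finger_force: 30.0
```

Call:
servo_tool(
  plan=[
    [0, 0, 0.005, 0, 0, 0, 8],
    [0, 0, 0.01, 0, 0, 0, 8],
    [0, 0, 0.01, 0, 0, 0, 8],
  ],
)

```text
time: 56.57
tool_pos: [0.4772, -0.2691, 0.2246]
ee_rot: [-3.142, -0.0, 2.965]
wrist_force: [-0.4, -0.3, -1.8]
width: 0.0156
finger_force: 30.0
```

Call:
servo_tool(
  plan=[
    [0, 0, 0.005, 0, 0, 0, 8],
    [0, 0, 0.01, 0, 0, 0, 8],
    [0, 0, 0.01, 0, 0, 0, 8],
  ],
)

```text
time: 56.82
tool_pos: [0.4772, -0.2691, 0.2235]
ee_rot: [-3.142, -0.0, 2.965]
wrist_force: [0.2, 0.2, -1.9]
width: 0.0155
finger_force: 30.0
```

Call:
servo_tool(
  plan=[
    [0, 0, 0.003, 0, 0, 0, 8],
    [0, 0, 0.005, 0, 0, 0, 8],
    [0, 0, 0.005, 0, 0, 0, 8],
    [0, 0, 0.005, 0, 0, 0, 8],
  ],
)

```text
time: 57.15
tool_pos: [0.4772, -0.2691, 0.2232]
ee_rot: [-3.141, -0.0, 2.965]
wrist_force: [0.4, -0.2, -1.6]
width: 0.0156
finger_force: 30.0
```

Call:
servo_tool(
  plan=[
    [0, 0, 0.003, 0, 0, 0, 8],
    [0, 0, 0.005, 0, 0, 0, 8],
    [0, 0, 0.005, 0, 0, 0, 8],
    [0, 0, 0.005, 0, 0, 0, 8],
  ],
)

```text
time: 57.48
tool_pos: [0.4773, -0.2691, 0.2227]
ee_rot: [-3.141, 0.0, 2.965]
wrist_force: [-0.1, -0.8, -1.5]
width: 0.0155
finger_force: 30.0
```

Call:
servo_tool(
  plan=[
    [0, 0, 0.003, 0, 0, 0, 8],
    [0, 0, 0.003, 0, 0, 0, 8],
    [0, 0, 0.003, 0, 0, 0, 8],
    [0, 0, 0.003, 0, 0, 0, 8],
  ],
)

```text
time: 57.82
tool_pos: [0.4773, -0.2692, 0.2227]
ee_rot: [-3.141, 0.001, 2.965]
wrist_force: [-0.1, 0.9, -0.2]
width: 0.0158
finger_force: 30.0
```

The foot touched the rim at z = 0.2227, as predicted. Releasing it.

Call:
servo_tool(
  plan=[
    [0, 0, 0, 0, 0, 0, 20],
    [0, 0, 0, 0, 0, 0, 30],
    [0, 0, 0, 0, 0, 0, 45],
    [0, 0, 0, 0, 0, 0, 60],
    [0, 0, 0, 0, 0, 0, 60],
    [0, 0, 0, 0, 0, 0, 60],
    [0, 0, 0, 0, 0, 0, 60],
  ],
)

```text
time: 58.4
tool_pos: [0.4772, -0.2691, 0.2224]
ee_rot: [-3.141, 0.0, 2.965]
wrist_force: [-0.5, 0.2, -0.4]
width: 0.0566
finger_force: 0.0
```

Call:
servo_tool(
  plan=[
    [0, 0, -0.15, 0, 0, 0, 60],
    [0, 0, -0.4, 0, 0, 0, 60],
    [0, 0, -0.7, 0, 0, 0, 60],
    [0, 0, -1, 0, 0, 0, 60],
  ],
)

```text
time: 58.73
tool_pos: [0.4769, -0.2688, 0.3228]
ee_rot: [3.141, -0.002, 2.965]
wrist_force: [-0.3, -0.5, 0.3]
width: 0.0598
finger_force: 0.0
```

Call:
servo_tool(
  plan=[
    [0, 0, -0.3, 0, 0, 0, 60],
    [0, 0, -0.5, 0, 0, 0, 60],
    [0, 0, -0.5, 0, 0, 0, 60],
    [0, 0, -0.5, 0, 0, 0, 60],
    [0, 0, -0.5, 0, 0, 0, 60],
    [0, 0, -0.5, 0, 0, 0, 60],
    [0, 0, -0.5, 0, 0, 0, 60],
  ],
)

```text
time: 59.32
tool_pos: [0.4769, -0.2688, 0.37]
ee_rot: [3.14, -0.004, 2.965]
wrist_force: [0.5, -0.2, 1.0]
width: 0.0599
finger_force: 0.0
```

Run:
```python
from h import *
im=snap('wrist','w22.png'); o=robot.get_obs(); print(o['time'],o['tool_pos'])
hsv=cv2.cvtColor(im,cv2.COLOR_RGB2HSV)
m=cv2.inRange(hsv,(100,90,40),(125,255,255)); n,l,s,c=cv2.connectedComponentsWithStats(m)
for i in range(1,n):
    if s[i,4]>300: x,y,w,h=s[i,:4]; print('blue',s[i],at('wrist',(x+w/2,y+h/2),.136,o))
for r in robot.find_in('gauge_grip','wrist'): e=np.array(r['extent']); print(r['conf'],e.round())
for z in (.198,.223,.253): print('exp handle',z,proj('wrist',(.4773,-.2690,z)))
# stack
print('stack px',proj('wrist',(.519,-.0122,.084)))
m=cv2.inRange(hsv,*COL['brown'])
n,l,s,c=cv2.connectedComponentsWithStats(m)
for i in range(1,n):
    if s[i,4]>300: x,y,w,h=s[i,:4]; print('brown',s[i],at('wrist',(x+w/2,y+h/2),.084,o))
t=snap('top')
for n_,z in [('disc_mid',.084),('gauge_grip',.22)]:
    for r in robot.find_in(n_,'top'): e=np.array(r['extent']); print(n_,r['conf'],e.round(),at('top',e[:2],z))
```

```text
59.3667 [ 0.47692857 -0.26888377  0.3704368 ]
blue [ 294  183   47   45 1123] [ 0.4772 -0.2694  0.136 ]
blue [  73  265   84   93 3817] [ 0.549  -0.4916  0.136 ]
0.71 [318. 229.  28.  44.]
0.15 [559. 193.  64.  56.]
exp handle 0.198 [318.18446152 220.48505242]
exp handle 0.223 [318.2599969 228.2497754]
exp handle 0.253 [318.36708174 239.25765139]
stack px [562.50809469 191.71324506]
brown [ 529  163   61   57 2422] [ 0.5179 -0.0154  0.084 ]
brown [ 354  333   50   60 1558] [ 0.689  -0.2325  0.084 ]
disc_mid 0.78 [342. 243.  21.  24.] [ 0.5173 -0.0114  0.084 ]
gauge_grip 0.31 [212. 330.  41.  61.] [0.2791 0.3376 0.22  ]
```

The gauge hangs upright at its set height. One last numeric check of the stack from the same pose as before.

Call:
servo_tool(
  plan=[
    [0.01, 0.3, 0, 0, 0, 0, 94],
    [0.01, 0.6, 0, 0, 0, 0, 94],
    [0.01, 0.87, 0, 0, 0, 0, 94],
  ],
)

```text
time: 59.82
tool_pos: [0.4915, -0.1824, 0.3722]
ee_rot: [3.141, -0.0, 2.964]
wrist_force: [1.0, 0.2, -0.5]
width: 0.0764
finger_force: 0.0
```

Call:
servo_tool(
  plan=[
    [0.01, 0.3, 0, 0, 0, 0, 94],
    [0.01, 0.6, 0, 0, 0, 0, 94],
    [0.01, 0.87, 0, 0, 0, 0, 94],
  ],
)

```text
time: 60.07
tool_pos: [0.5059, -0.0958, 0.3725]
ee_rot: [3.141, 0.0, 2.965]
wrist_force: [0.3, 0.1, 0.9]
width: 0.0931
finger_force: 0.0
```

Call:
servo_tool(
  plan=[
    [0.02, 0.3, 0.2, 0, 0, 0, 94],
    [0.02, 0.6, 0.5, 0, 0, 0, 94],
    [0.02, 0.87, 0.8, 0, 0, 0, 94],
    [0.02, 0.87, 0.95, 0, 0, 0, 94],
    [0.02, 0.87, 0.95, 0, 0, 0, 94],
  ],
)

```text
time: 60.48
tool_pos: [0.5173, -0.0097, 0.2725]
ee_rot: [-3.141, -0.009, 2.968]
wrist_force: [-0.2, -0.6, -0.3]
width: 0.0939
finger_force: 0.0
```

Call:
servo_tool(
  plan=[
    [0, 0, 0.3, 0, 0, 0, 94],
    [0, 0, 0.6, 0, 0, 0, 94],
    [0, 0, 0.95, 0, 0, 0, 94],
    [0, 0, 0.95, 0, 0, 0, 94],
    [0, 0, 0.95, 0, 0, 0, 94],
    [0, 0, 0.95, 0, 0, 0, 94],
  ],
)

```text
time: 60.98
tool_pos: [0.5207, -0.0122, 0.1855]
ee_rot: [-3.142, 0.004, 2.964]
wrist_force: [-0.9, 0.3, 0.6]
width: 0.0941
finger_force: 0.0
```

Run:
```python
from h import *
to((.519,-.0122,.18))
ringfix('brown',.084,(.519,-.0125,.084),'w23.png')
im=cv2.imread('pics/w23.png'); hsv=cv2.cvtColor(im,cv2.COLOR_BGR2HSV)
for f in ('w18.png','w23.png'):
    im=cv2.imread('pics/'+f); hsv=cv2.cvtColor(im,cv2.COLOR_BGR2HSV)
    for c in ('brown','red','yellow'):
        m=cv2.inRange(hsv,*COL[c])
        if c=='red': m|=cv2.inRange(hsv,(0,100,60),(3,255,255))
        m[:,:240]=0;m[:,400:]=0;m[:150]=0;m[320:]=0
        ys,xs=np.nonzero(m); print(f,c,len(xs),np.percentile(xs,[0.5,50,99.5]),np.percentile(ys,[0.5,50,99.5]))
```

```text
t 61.0 pos [ 0.5207 -0.0122  0.1855] yaw 169.82 shift/0.1m [ 0.017 -0.003  0.055]
 hole [519.1 -12.5] [15.9 18.6]
brown outer [518.8 -13.2] r 31.0 pix [317. 240.] area 5926
w18.png brown 6260 [273.    317.    362.705] [201. 247. 292.]
w18.png red 282 [278.  321.5 359. ] [199.    205.    226.595]
w18.png yellow 747 [274. 316. 346.] [189.73 242.   258.  ]
w23.png brown 5997 [273. 317. 361.] [194.98 240.   283.  ]
w23.png red 268 [279.67 321.5  358.  ] [193.    198.    219.665]
w23.png yellow 696 [274.475 316.    347.05 ] [184. 236. 251.]
```

```bash
python3 -c "
from bench import robot
print(robot.close_job())"
```

```text
the job is handed in; nothing more can be done
None
```

I built the stack in the nest (two yellow cores, the red ring, then the brown disc), measured its height with the gauge, hung the gauge back in its stand with that reading kept, and handed the job in at about 61 s.

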